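# Snap the retaining clip onto the carousel spindle

## Robot

A 7-joint arm with a two-finger parallel gripper is mounted at the origin on the work surface. World frame = base frame: x ahead of the robot, y to its left, z up, the work surface at z = 0. Lengths are in m, angles in rad, forces in N, time in s.
With the tool pointing down it reaches from about 0.4 to 0.85 m from the base axis. Payload 10.4 kg.
Tool frame: the origin (TCP) lies on the centre line of the jaws, within the pads' length; the fingertips stand r.finger_overhang ahead of it and the grasp point (between the pads) lies 3 mm ahead of it (r.finger_overhang is the distance from the TCP to the fingertips, in m); x points along the fingers, z is the direction in which the jaws open and shut, and the axes are right-handed (so a half turn about x gives the same grasp; the last joint's range is limited). The gripper opens to 87 mm and grips with 3 to 60 N. Pads are 19 mm wide; open, the fingers measure 117 mm over their backs; the gripper's body (75 mm by 190 mm) begins 51 mm behind the grasp point.
Start: joints at [-1.214, 0.332, -0.065, 1.46, 0.022, 1.35, -0.088], TCP at [0.232, 0.58, 0.245] pointing down, gripper open.
Joint ranges: [-2.6, 2.6], [-0.5, 2.12], [-1.47, 1.34], [0.16, 2.42], [-1.27, 4.41], [0.06, 2.06], [-2.6, 2.6]. Speed limits (rad/s): [2.22, 2.22, 2.79, 2.79, 3.14, 3.14, 3.14].

## Interface

Orientations are given as a unit quaternion [w, x, y, z].
In Python, from station import r, viewer, finder gives the robot as it stands.
- The arm moves only by the shell command python3 -m jog 'ROWS' [FORCE]. ROWS is text: rows parted by semicolons, each of 7 numbers parted by spaces: the shift along the world's x, y, z in mm, then the turn, a rotation vector about the world's x, y, z in rad, then the finger opening in mm, from 0 to 87. In form: dx dy dz ax ay az fingers; .... A call has 1 to 8 rows; each row shifts and turns the pose as measured when the row begins; what a row does not reach is not made up. A row lasts 1/12 s, in which the tool goes at most 41.7 mm and 7.16 degrees, less where a joint would pass 70% of its speed; a pose out of reach is approached as far as the arm can. A call is refused whole if a number of a shift passes 41.7 or a number of a turn 0.125, either way. A call with a gripper value outside its range is refused whole. The fingers move at their own pace and stop on an object; FORCE is the grip in N (left out, the last holds). Time passes only in rows, so rows that do not move let the fingers close. It gives the time, the measured TCP pose, the force and the opening at its end, in the units of the state.
- r.state(): the state, without advancing time (a new reading comes with each control period).
- viewer.grab_frame(name): name is "side" or "top" or "wrist"; returns (picture, depth): 480x640x3 uint8, red, green, blue; 480x640 float32, m along the optical axis (not along the pixel's ray), 0 where there is no reading.
- viewer.camera_info(name): a dict with "fx", "fy", "cx", "cy" (pixels), "R" (3x3) and "t" (3): a world point X has camera coordinates R X + t; the wrist camera has in their place "hand_eye" (4x4, takes a point from camera to tool coordinates, whose origin is the TCP and whose axes are the tool frame's). Camera axes: x right, y down, z forward; pixel columns grow to the right and rows downward; lengths in m; the calibration is good to about 2 mm. A picture is of the moment at which its call begins: read the wrist's pose just before it. camera_info takes no time and is no camera call.
- r.sign_off(): hands the job in, once; it reports no verdict.
Trained networks look in the newest picture that a camera, given by its name, has taken for a name from the list of things; names that differ only in an ending like _2 or _b are one class to them, and where a whole thing is asked for, a point or a joint stands for the part that bears it (a point fixed in the world has none). Each returns a list of dicts, best first, with "conf" (0 to 1); they miss things now and then, are a little off and sometimes report something else, mostly with a low value. They report only what shows in the picture. A call takes as long as a camera call. They do not tell look-alikes from the thing itself.
- finder.search_frame(camera, thing): "position" ([x, y, z] in m, in world coordinates, good to about 4 mm: the middle of the surface that is visible of it).
- finder.silhouettes(camera, thing): "mask" (480x640 bool, what is visible of it).
The state is a dict: "time_s": time; "q": joint angles; "joint_velocities": joint speeds; "joint_torque": joint torques, N m; "ee_pos": TCP position; "tcp_rot": TCP orientation; "ft_force": force on the tool from outside, world axes, zero at the start; "wrist_torque": the same for the moment, N m; "width": finger opening in m.
Only numpy, scipy, OpenCV 4.12 (cv2) and the standard library are available. Lean on these libraries where they do the work, as an engineer would, in place of code of your own. Each camera call takes 0.05 s, during which the arm holds its last target.

## Task

Take the fork tool from its cradle and use it to push the split clip across the carousel platter onto the spindle's groove until it snaps in; then, still pushing with the fork, press it home firmly with about 20 N, but never push the clip with more than 30 N and never touch it with the fingers. Then lay the fork back in its cradle and let go, leaving the other things on the bench where they are.

Things in the scene. Friction and masses are not known exactly. Their poses are not given: they have to be found in the camera images.
- groove (a point): Spindle of the fixed parts carousel: steel post, 26 mm wide head (53 to 70 mm above the bench) over a groove 16 mm wide, 8 mm high, at the centre of a round aluminium platter (180 mm wide, top 45 mm above the bench). Point: on the spindle's axis, 3 mm above the platter. x is level and points from the bare half, where the clip lies, to the three white cups on the far half; z up.
- clip_seat (a point): Split clip: flat dark steel U, 6 mm thick, loose on the platter, 40 to 50 mm from the spindle, mouth roughly towards it. Point: centre of its seat, mid-thickness; x points out of the mouth, z up. Its straight back edge (34 mm wide, the fork pushes it) is 28 mm behind the point, the tips of its two sprung arms 10 mm ahead; the arms together are narrower than the back.
- clip: The whole clip; origin 3 mm below the seat point, same axes. Its arms spring open on the spindle: a push of about 8 to 15 N is needed while the seat point is 14 to 9 mm short of the spindle's axis, then ever less, and it jumps home over the last 4 mm (seat point within 1 mm of the axis). Home, it stands rigidly against the spindle.
- fork_grip (a point): Fork tool, about 180 mm long, 0.13 to 0.21 kg: straight wooden handle, 112 mm long, 20 mm wide, 22 mm high, with a flat two-pronged steel fork at its front. Point: centre of the handle, where to grasp it across its width from above; x runs along the handle to the fork, z up. In the cradle it is 39 mm above the bench. The handle's underside is 11 mm below it, the fork's 13 mm.
- fork_pocket (a point): Middle of the flat pushing face between the fork's prongs: 95 mm ahead of and 9 mm below the handle's centre, same axes. The fork is 8 mm thick (4 mm above and below this point). The prongs stand 13 mm ahead of the face (flared tips: 21 mm), 37 mm apart inside, so that they straddle the clip's 34 mm back; the fork is about 60 mm wide over all.
- fork: The whole fork tool; origin under the middle of its pushing face, level with the fork's underside, same axes.
- cradle_mid (a point): Tool cradle: black plastic base, 130 by 60 mm, fixed, with two notched posts 94 mm apart (84 mm free between them) that carry the handle. Point: where the handle's centre lies when the tool rests in it, 39 mm above the bench; x runs along the tool towards the fork. Notches 26 mm wide, 12 mm deep, floors 28 mm and tops 40 mm above the bench.
- case: Bystander: a small black watch case, 51 by 30 mm and 8 mm high, on the brown pad. Origin at the centre of its underside. Leave it alone.
- loupe: Bystander: a black eye loupe, 34 mm across and 30 mm high, on the brown pad. Origin at the centre of its underside. Leave it alone.
- dish: Bystander: a brass dish, 64 mm across and 22 mm high, on the bench. Origin at the centre of its underside. Leave it alone.
Mind the look-alikes: they are no part of the job. Of the things shaped like the part that bears cradle_mid, the black one is meant.

How it is judged:
By the outcome, as a careful person would: the job done as asked, in the order asked, and still so for the second after the job is handed in, with the robot touching nothing.
It also fails if it takes over 58 s, if anything falls off the work surface, if the arm or the gripper's body presses on something with over 40 N, if the wrist force passes 120 N, or if a joint passes its speed limit or range.

## Working session

There is one attempt and no reset: what is moved stays moved. The work goes in short steps, Python scripts to look and compute and a shell command to move; the robot and the scene stay as the last step left them, time stands still between calls to the robot, and variables do not carry over. Pictures are saved under pics/ and viewed, and the job is handed in when it is done.

```bash
ls; mkdir -p pics
python3 - <<'E'
from station import r, viewer, finder
import cv2
print(r.state(), r.finger_overhang)
for c in ("side","top","wrist"):
    im,d=viewer.grab_frame(c); cv2.imwrite(f"pics/{c}0.png",im[:,:,::-1])
    print(c,viewer.camera_info(c))
E
```

```text
pics
{'time_s': 0.0, 'q': array([-1.21361422,  0.33285294, -0.06468474,  1.46093292,  0.02163929,
        1.34989973, -0.08852809]), 'joint_velocities': array([ 0.00141097, -0.0008471 ,  0.0016044 ,  0.003263  ,  0.00075195,
       -0.00180389, -0.00031978]), 'joint_torque': array([ 4.51810856e-04, -6.23261046e+01,  2.48829753e-02, -3.89905715e+01,
       -6.12583640e-02,  3.98975029e-02,  1.69563787e-04]), 'ee_pos': array([0.23159264, 0.58012963, 0.24376972]), 'tcp_rot': array([ 0.58500473, -0.39694038,  0.58577688,  0.39632468]), 'ft_force': array([-0.18317516,  0.56508913,  0.42190109]), 'wrist_torque': array([-0.0299409 ,  0.02842955, -0.00706887]), 'width': 0.0873340138234658} 0.022
side {'fx': 443.12976682053653, 'fy': 443.12976682053653, 'cx': 320.90721017997635, 'cy': 247.56716251520368, 'R': array([[ 0.99414445, -0.10746676, -0.01130072],
       [-0.07896674, -0.65112185, -0.75485402],
       [ 0.07376357,  0.75132631, -0.65579547]]), 't': array([-0.51283944,  0.08036732,  0.9913531 ])}
top {'fx': 498.7870297569665, 'fy': 498.7870297569665, 'cx': 319.7207511604681, 'cy': 248.2477738163891, 'R': array([[-0.01496104, -0.99981604,  0.01200242],
       [-0.98945174,  0.01307402, -0.14427173],
       [ 0.14408827, -0.01403427, -0.98946531]]), 't': array([-0.02401874,  0.52927846,  1.20632487])}
wrist {'fx': 412.38750082131367, 'fy': 412.38750082131367, 'cx': 319.87918742326997, 'cy': 240.7224091586387, 'hand_eye': array([[ 3.51769053e-04, -2.77002130e-01,  9.60869240e-01,
        -1.40013656e-01],
       [-4.36775800e-04, -9.60869250e-01, -2.77001974e-01,
         7.56585521e-02],
       [ 9.99999843e-01, -3.22243709e-04, -4.58991894e-04,
         1.52774842e-03],
       [ 0.00000000e+00,  0.00000000e+00,  0.00000000e+00,
         1.00000000e+00]])}
```

View pics/top0.png

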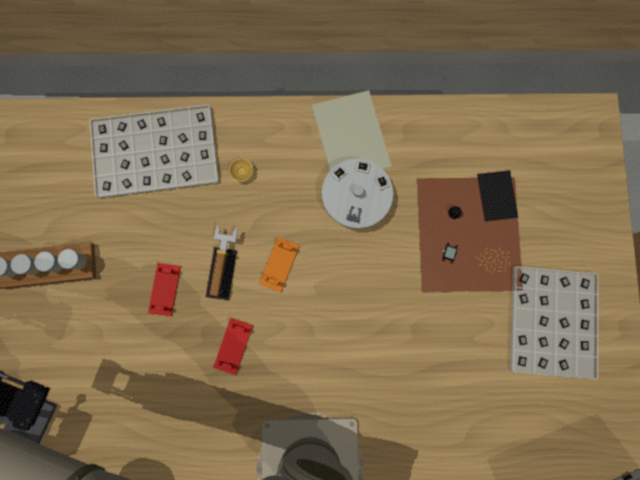

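View pics/side0.png

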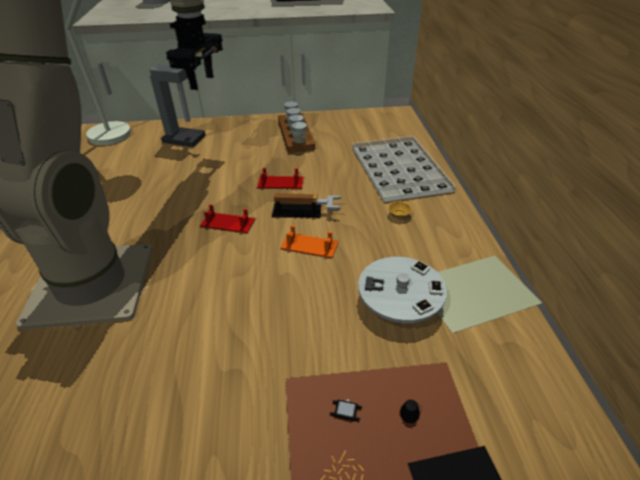

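View pics/wrist0.png

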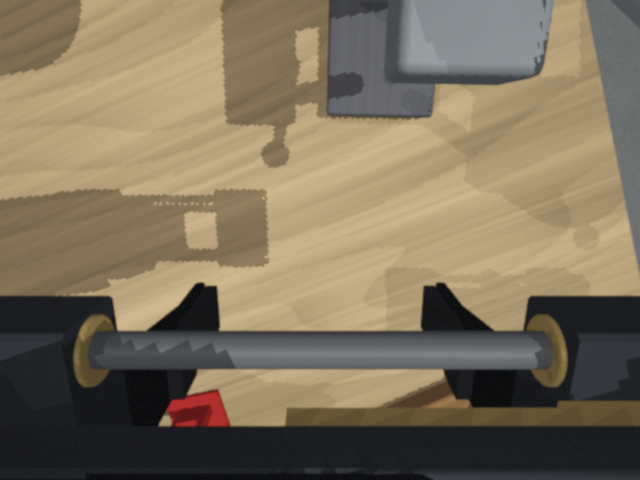

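The fork's handle lies in the black cradle at top (222,272), with the fork end at (226,236). The look-alike cradles are red at (165,290) and (233,346) and orange at (280,265). The clip is on the platter at (355,213) and the spindle at (358,190). Next I'll check close crops and measure.

```bash
cat > h.py <<'E'
from station import r, viewer, finder
import numpy as np, cv2
from scipy.spatial.transform import Rotation as Ro
def T_wc(cam,st=None):
    i=viewer.camera_info(cam)
    if "R" in i:
        R=i["R"].T; return i,R,-R@i["t"]
    st=st or r.state(); q=st["tcp_rot"]; Rt=Ro.from_quat([q[1],q[2],q[3],q[0]]).as_matrix()
    H=i["hand_eye"]; return i,Rt@H[:3,:3],Rt@H[:3,3]+st["ee_pos"]
def unproj(cam,u,v,d,st=None):
    i,R,t=T_wc(cam,st); d=np.asarray(d,float)
    p=np.stack([(u-i["cx"])/i["fx"]*d,(v-i["cy"])/i["fy"]*d,d],-1)
    return p@R.T+t
def onplane(cam,u,v,z,st=None):
    i,R,t=T_wc(cam,st)
    ray=R@np.array([(u-i["cx"])/i["fx"],(v-i["cy"])/i["fy"],1.])
    return t+ray*(z-t[2])/ray[2]
def maskpts(cam,m,d,st=None):
    v,u=np.nonzero(m&(d>0)); return unproj(cam,u,v,d[v,u],st)
def crop(cam,im,u0,v0,u1,v1,k,name):
    c=cv2.resize(im[v0:v1,u0:u1,::-1],None,fx=k,fy=k,interpolation=cv2.INTER_CUBIC); cv2.imwrite("pics/"+name,c)
E
python3 - <<'E'
from h import *
im,d=viewer.grab_frame("top"); crop("top",im,190,210,310,310,6,"top_fork.png"); crop("top",im,310,150,410,240,6,"top_plat.png")
np.save("topd.npy",d)
for th in ["fork","fork_grip","fork_pocket","cradle_mid","clip","clip_seat","groove","dish","case","loupe"]:
    try: print(th,[(np.round(x["position"],4),round(x["conf"],2)) for x in finder.search_frame("top",th)][:4])
    except Exception as e: print(th,e)
E
```

```text
fork [(array([0.5001, 0.2137, 0.0459]), 0.84)]
fork_grip [(array([0.5017, 0.2133, 0.0509]), 0.83), (array([ 0.6726, -0.1244,  0.0455]), 0.69)]
fork_pocket [(array([0.5014, 0.2142, 0.0455]), 0.91)]
cradle_mid [(array([0.4326, 0.3593, 0.0047]), 0.97), (array([0.29  , 0.1859, 0.0056]), 0.83), (array([0.4943, 0.0712, 0.0084]), 0.66), (array([0.5042, 0.2167, 0.0506]), 0.6)]
clip []
clip_seat [(array([ 0.6085, -0.1172,  0.05  ]), 0.52), (array([ 0.6177, -0.3785,  0.0266]), 0.5)]
groove [(array([ 0.6726, -0.1296,  0.0469]), 0.64)]
dish []
case [(array([0.5048, 0.2142, 0.0487]), 0.57), (array([ 0.5182, -0.3658,  0.0115]), 0.53)]
loupe []
```

View pics/top_fork.png

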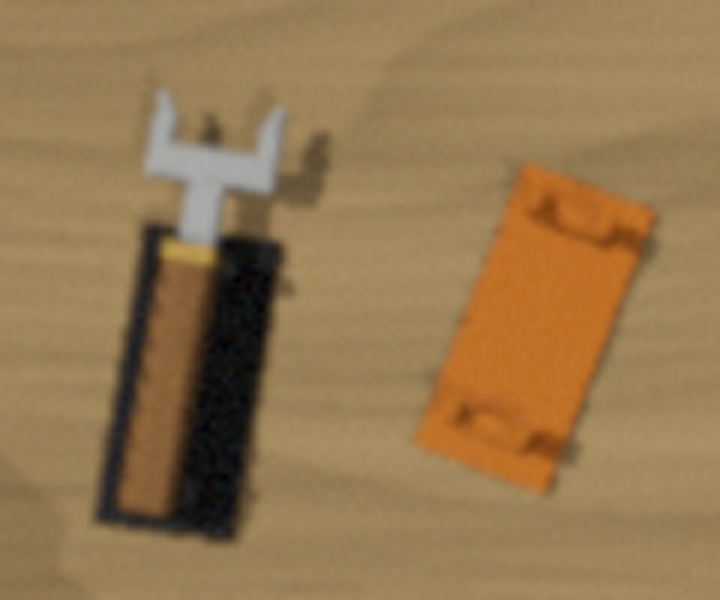

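View pics/top_plat.png

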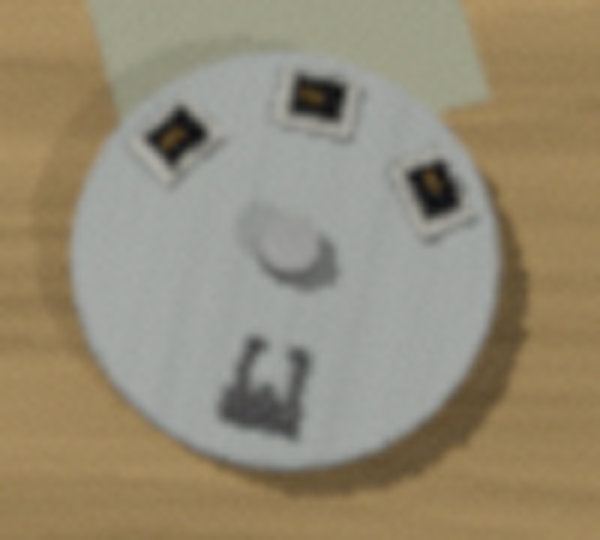

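Run:
```python
from h import *
st=r.state(); q=st["tcp_rot"]; print(np.round(Ro.from_quat([q[1],q[2],q[3],q[0]]).as_matrix(),3))
d=np.load("topd.npy"); v,u=np.mgrid[0:480,0:640]; P=unproj("top",u,v,d)
def sel(x0,x1,y0,y1,z0,z1):
    m=(P[...,0]>x0)&(P[...,0]<x1)&(P[...,1]>y0)&(P[...,1]<y1)&(P[...,2]>z0)&(P[...,2]<z1)&(d>0); return m
m=sel(.5,.8,-.25,0.02,.035,.056); p=P[m]; print("plat",m.sum(),p.mean(0),np.median(p[:,2]))
c,rad=cv2.minEnclosingCircle(p[:,:2].astype(np.float32)); print(c,rad)
m=sel(.6,.72,-.2,-.06,.060,.08); p=P[m]; print("head",m.sum(),p.mean(0),np.median(p,0))
m=sel(.4,.66,.15,.28,.03,.07); p=P[m]; print("tool",m.sum(),p.mean(0),np.median(p,0))
print(cv2.fitLine(p[:,:2].astype(np.float32),cv2.DIST_HUBER,0,.01,.01).ravel())
im,dd=viewer.grab_frame("side")
crop("side",im,340,240,470,340,6,"side_plat.png");crop("side",im,260,180,360,230,7,"side_fork.png")
for th in ["clip","clip_seat","groove","fork","fork_pocket","cradle_mid"]:
    print(th,[(np.round(x["position"],4),round(x["conf"],2)) for x in finder.search_frame("side",th)][:4])
```

```text
[[ 0.    -0.929  0.371]
 [ 0.     0.371  0.929]
 [-1.     0.     0.   ]]
plat 3735 [ 0.6672024  -0.12683977  0.04398484] 0.043441331717430254
(0.6693606376647949, -0.1268671303987503) 0.09098340570926666
head 88 [ 0.66839927 -0.12779414  0.06754053] [ 0.66813831 -0.12785982  0.06781931]
tool 647 [0.49515193 0.21672328 0.04219048] [0.49429839 0.21791581 0.04487768]
[ 0.987901   -0.15508594  0.49515194  0.21672328]
clip [(array([ 0.6115, -0.1164,  0.0525]), 0.74)]
clip_seat [(array([ 0.6112, -0.1183,  0.0462]), 0.64)]
groove [(array([ 0.6739, -0.1439,  0.0463]), 0.9)]
fork [(array([0.4952, 0.2153, 0.0412]), 0.8), (array([ 0.6083, -0.1203,  0.0491]), 0.63)]
fork_pocket [(array([0.4974, 0.2154, 0.0384]), 0.88), (array([ 0.5199, -0.3678,  0.0097]), 0.21)]
cradle_mid [(array([0.4703, 0.2072, 0.007 ]), 0.92), (array([0.4919, 0.0684, 0.0062]), 0.83), (array([0.4384, 0.3552, 0.0072]), 0.8), (array([0.2907, 0.1807, 0.0102]), 0.62)]
```

```bash
python3 -m jog '0 0 0 0 0 0 87'
```

```text
time_s: 1.13
ee_pos: [0.2317, 0.5805, 0.2446]
tcp_rot: [0.585, -0.397, 0.585, 0.397]
ft_force: [0.0, 0.4, 0.4]
width: 0.0869
```

```bash
python3 -m jog '20 -34 0 0 0 0.03 87; 20 -34 0 0 0 0.03 87; 20 -34 0 0 0 0.03 87; 20 -34 0 0 0 0.03 87; 20 -34 0 0 0 0.03 87; 20 -34 0 0 0 0.03 87; 20 -34 0 0 0 0.03 87; 20 -34 0 0 0 0.02 87' 20
```

```text
time_s: 1.8
ee_pos: [0.3877, 0.3037, 0.2433]
tcp_rot: [0.53, -0.467, 0.53, 0.47]
ft_force: [1.4, 1.1, -0.5]
width: 0.0872
```

View pics/side_plat.png

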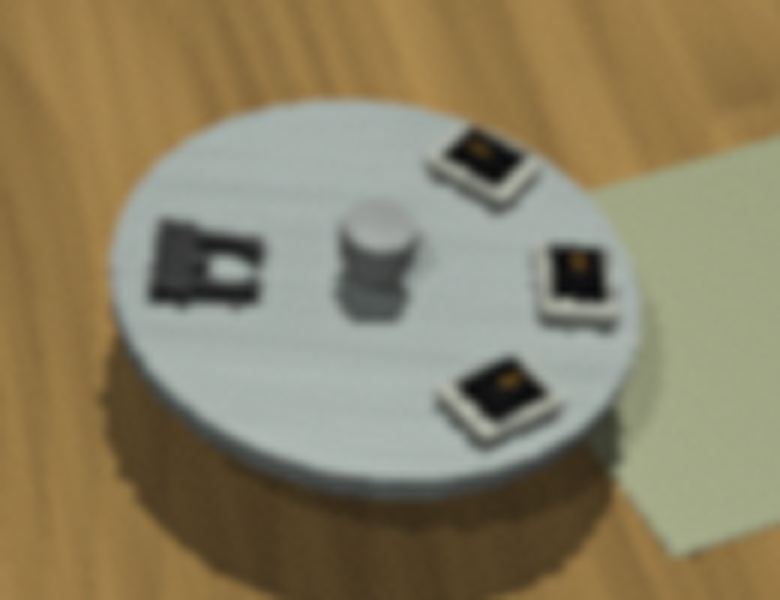

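View pics/side_fork.png

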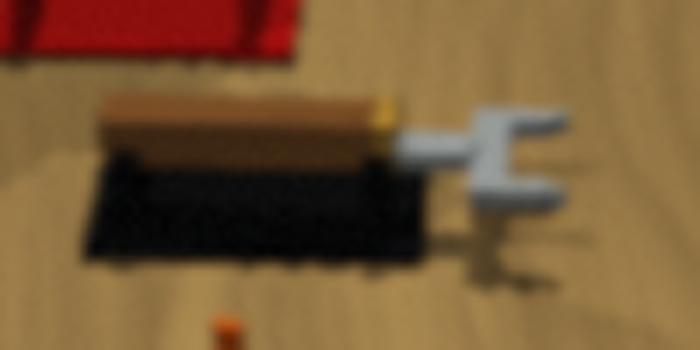

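```bash
python3 -m jog '15 -27 0 0 0 0.02 87; 12 -25 0 0 0 0.01 87; 12 -25 0 0 0 0 87; 0 0 0 0 0 0 87'
python3 - <<'E'
from h import *
st=r.state()
im,d=viewer.grab_frame("wrist"); cv2.imwrite("pics/wrist1.png",im[:,:,::-1]); np.savez("w1.npz",im=im,d=d)
q=st["tcp_rot"]; np.save("w1p.npy",np.r_[st["ee_pos"],q])
for th in ["fork_grip","fork","fork_pocket","cradle_mid"]:
    print(th,[(np.round(x["position"],4),round(x["conf"],2)) for x in finder.search_frame("wrist",th)][:4])
for o in finder.silhouettes("wrist","fork")[:2]:
    p=maskpts("wrist",o["mask"],d,st); print(o["conf"],len(p),np.percentile(p,[2,50,98],axis=0))
    pz=p[(p[:,2]>.025)]; print(cv2.fitLine(pz[:,:2].astype(np.float32),cv2.DIST_HUBER,0,.01,.01).ravel())
E
```

```text
time_s: 2.13
ee_pos: [0.4324, 0.2139, 0.2445]
tcp_rot: [0.525, -0.473, 0.524, 0.475]
ft_force: [-0.3, 0.3, -0.8]
width: 0.0869
fork_grip [(array([0.4742, 0.2197, 0.0522]), 0.76)]
fork [(array([0.467 , 0.2206, 0.0473]), 0.59)]
fork_pocket [(array([0.4731, 0.2209, 0.0545]), 0.75)]
cradle_mid [(array([0.463 , 0.2122, 0.0067]), 0.89), (array([0.4736, 0.075 , 0.0054]), 0.88), (array([0.3047, 0.1837, 0.0035]), 0.76), (array([0.4296, 0.3677, 0.0025]), 0.72)]
0.6 3323 [[0.41815569 0.20514638 0.00575328]
 [0.47102458 0.22217014 0.04945575]
 [0.54425094 0.23814117 0.05113296]]
[ 0.98867434 -0.15007699  0.47364488  0.2219341 ]
```

View pics/wrist1.png

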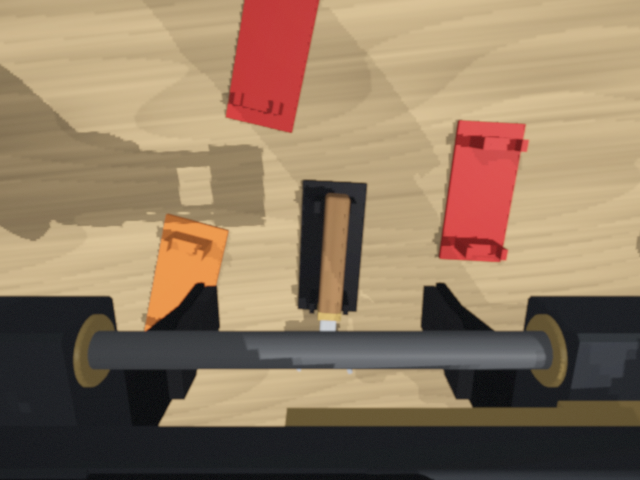

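Run:
```python
from h import *
print(np.round(r.state()["q"],3))
z=np.load("w1.npz"); im,d=z["im"],z["d"]; a=np.load("w1p.npy"); st=dict(ee_pos=a[:3],tcp_rot=a[3:])
v,u=np.mgrid[0:480,0:640]; P=unproj("wrist",u,v,d,st)
# handle: brownish, z>.04
m=(P[...,2]>.043)&(P[...,2]<.058)&(d>0)&(v>185)&(v<330)&(u>310)&(u<360)
p=P[m]; print(m.sum(),np.median(p,0))
rect=cv2.minAreaRect(p[:,:2].astype(np.float32)); print(rect)
l=cv2.fitLine(p[:,:2].astype(np.float32),cv2.DIST_HUBER,0,.01,.01).ravel(); print(l)
s=(p[:,:2]-l[2:])@l[:2]; n=(p[:,:2]-l[2:])@np.array([-l[1],l[0]]); print(np.percentile(s,[0,1,50,99,100]),np.percentile(n,[1,50,99]))
# cradle base
m=(d>0)&(im.max(2)<50)&(v>178)&(v<315)&(u>295)&(u<370)&(P[...,2]<.02); p=P[m]; print(m.sum(),np.median(p,0),cv2.minAreaRect(p[:,:2].astype(np.float32)))
print("grid edges at v: ",[onplane("wrist",338,195,.05,st),onplane("wrist",329,314,.05,st)])
```

```text
[-0.757  0.011  0.193  1.835 -0.007  1.296  0.916]
2900 [0.46916493 0.22261485 0.04960956]
((0.47289684414863586, 0.22214122116565704), (0.020814767107367516, 0.11215794086456299), 80.86967468261719)
[ 0.986445   -0.1640921   0.47027582  0.22258005]
[-0.05346001 -0.05275391 -0.00102387  0.05715601  0.05875582] [-9.73861186e-03 -1.71435136e-05  9.99301356e-03]
3314 [0.47661909 0.20789736 0.00581961] ((0.4750092625617981, 0.2214929163455963), (0.05687941238284111, 0.1283758580684662), 81.10397338867188)
grid edges at v:  [array([0.41625762, 0.23224989, 0.05      ]), array([0.52174949, 0.21465844, 0.05      ])]
```

```bash
python3 -m jog '2 0 -3 0 0 -0.122 87; 2 0 -3 0 0 -0.122 87; 2 0 -3 0 0 -0.122 87; 2 0 -3 0 0 -0.122 87; 2 0 -3 0 0 -0.122 87; 2 0 -3 0 0 -0.122 87; 2 0 -3 0 0 -0.122 87; 2 0 -3 0 0 -0.122 87'; python3 -m jog '2 0 -3 0 0 -0.122 87; 2 0 -3 0 0 -0.122 87; 2 0 -3 0 0 -0.122 87; 2 0 -3 0 0 -0.122 87; 2 0 -3 0 0 -0.122 87; 2 0 -3 0 0 -0.122 87; 2 0 -3 0 0 -0.122 87; 2 0 -3 0 0 -0.122 87'; python3 -m jog '2 1 -3 0 0 -0.122 87; 2 1 -3 0 0 -0.122 87; 2 1 -3 0 0 -0.122 87; 2 1 -3 0 0 -0.122 87; 1 1 -3 0 0 -0.122 87; 1 1 -3 0 0 -0.122 87; 0 1 -3 0 0 -0.122 87; 0 1 -3 0 0 -0.122 87'; python3 -c "
from h import *
s=r.state();q=s['tcp_rot'];print(s['q'].round(3),s['ee_pos']);R=Ro.from_quat([q[1],q[2],q[3],q[0]]).as_matrix();print(R.round(3),np.degrees(np.arctan2(R[1,1],R[0,1])))"
```

```text
time_s: 3.1
ee_pos: [0.4418, 0.2299, 0.219]
tcp_rot: [0.687, -0.168, 0.685, 0.171]
ft_force: [-0.5, -0.5, 0.4]
width: 0.087
time_s: 3.77
ee_pos: [0.4541, 0.2393, 0.1926]
tcp_rot: [0.684, 0.181, 0.683, -0.18]
ft_force: [0.8, -0.0, -0.3]
width: 0.0866
time_s: 4.43
ee_pos: [0.4602, 0.257, 0.166]
tcp_rot: [0.514, 0.486, 0.513, -0.486]
ft_force: [0.5, -0.3, -0.0]
width: 0.0868
[-0.885  0.176  0.32   1.837 -0.06   1.139 -2.06 ] [0.46016087 0.25696411 0.16596918]
[[ 0.     0.998  0.055]
 [-0.001  0.055 -0.998]
 [-1.     0.     0.001]] 3.1539475120217637
```

```bash
python3 -m jog '4 -12 -5 0 0 -0.09 87; 4 -12 -5 0 0 -0.09 87; 4 -11 0 0 0 -0.034 87; 0 0 0 0 0 0 87'
python3 - <<'E'
from h import *
st=r.state();q=st['tcp_rot'];R=Ro.from_quat([q[1],q[2],q[3],q[0]]).as_matrix();print(st['ee_pos'],np.degrees(np.arctan2(R[1,1],R[0,1])))
im,d=viewer.grab_frame("wrist"); cv2.imwrite("pics/wrist2.png",im[:,:,::-1]); np.savez("w2.npz",im=im,d=d,p=st["ee_pos"],q=q)
v,u=np.mgrid[0:480,0:640]; P=unproj("wrist",u,v,d,st)
m=(P[...,2]>.043)&(P[...,2]<.058)&(d>0)&(P[...,0]<.54)&(P[...,0]>.4)&(abs(P[...,1]-.222)<.03)
p=P[m]; print(m.sum(),np.median(p,0),cv2.minAreaRect(p[:,:2].astype(np.float32)))
m=(P[...,2]>.022)&(P[...,2]<.043)&(d>0)&(P[...,0]<.63)&(P[...,0]>.5)&(abs(P[...,1]-.21)<.05)
p=P[m]; print(m.sum(),np.percentile(p,[1,50,99],axis=0))
E
```

```text
time_s: 4.77
ee_pos: [0.4698, 0.2261, 0.1544]
tcp_rot: [-0.457, -0.539, -0.457, 0.541]
ft_force: [-0.6, -0.8, 0.8]
width: 0.0866
[0.46983373 0.22609957 0.15435231] -9.504822154477631
5525 [0.47940155 0.22230025 0.04965175] ((0.47366949915885925, 0.22267132997512817), (0.020507777109742165, 0.11166714131832123), 80.5328140258789)
4773 [[0.5169018  0.17962789 0.02683984]
 [0.56104644 0.21023357 0.03421361]
 [0.59148439 0.2330537  0.04065079]]
```

View pics/wrist2.png

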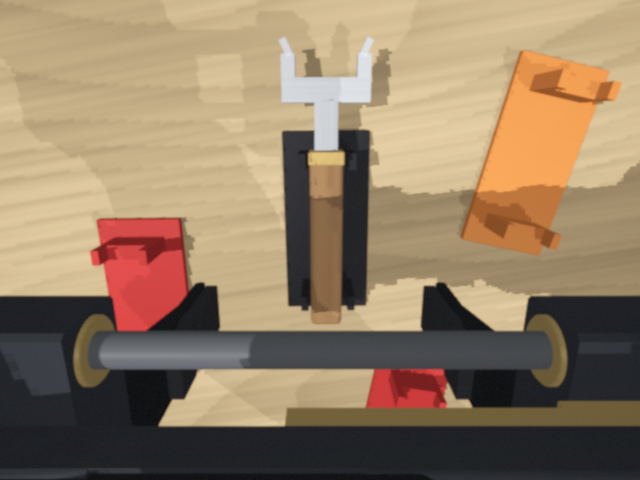

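The chosen tool (handle at pixel (326,240), fork at (326,80)) sits in the black cradle. Next I descend to it.

```bash
python3 -m jog '2 -2 -20 0 0 0 87; 1.5 -1.7 -20 0 0 0 87; 0 0 -20 0 0 0 87; 0 0 -20 0 0 0 87; 0 0 -15 0 0 0 87; 0 0 -10 0 0 0 87; 0 0 0 0 0 0 87' 20; python3 -c "
from h import *
s=r.state();print(s['ee_pos'],s['ft_force'])"
```

```text
time_s: 5.4
ee_pos: [0.4724, 0.2319, 0.0485]
tcp_rot: [0.464, 0.535, 0.466, -0.531]
ft_force: [-0.7, 0.8, -0.4]
width: 0.087
[0.47239675 0.23193082 0.04846685] [-0.74291508  0.80979524 -0.4318229 ]
```

```bash
python3 -m jog '1 -9.5 -4 0 0 0 87; 0 0 -2 0 0 0 87; 0 0 0 0 0 0 87'; python3 -c "
from h import *
s=r.state();print(s['ee_pos'],s['ft_force']);q=s['tcp_rot'];R=Ro.from_quat([q[1],q[2],q[3],q[0]]).as_matrix();print(R.round(4),np.degrees(np.arctan2(R[1,1],R[0,1])))"
```

```text
time_s: 5.65
ee_pos: [0.4739, 0.2232, 0.0435]
tcp_rot: [0.465, 0.534, 0.467, -0.529]
ft_force: [-0.1, 0.1, 1.2]
width: 0.0871
[0.47388035 0.22319797 0.04348225] [-0.05195935  0.12337563  1.23110459]
[[ 0.003   0.9913 -0.1317]
 [ 0.0074 -0.1317 -0.9913]
 [-1.      0.002  -0.0077]] -7.566131760764061
```

```bash
python3 -m jog '-0.5 -0.8 -1 -0.007 0.003 -0.03 87; 0 0 0 0 0 0 87'; python3 -c "
from h import *
s=r.state();print(s['ee_pos'],s['ft_force']);q=s['tcp_rot'];R=Ro.from_quat([q[1],q[2],q[3],q[0]]).as_matrix();print(R.round(4),np.degrees(np.arctan2(R[1,1],R[0,1])))"
```

```text
time_s: 5.82
ee_pos: [0.4744, 0.2224, 0.044]
tcp_rot: [0.458, 0.54, 0.458, -0.538]
ft_force: [-0.2, -0.7, -0.4]
width: 0.087
[0.47435653 0.22235384 0.04396049] [-0.22220244 -0.72606456 -0.41051463]
[[ 0.0019  0.9867 -0.1626]
 [ 0.0016 -0.1626 -0.9867]
 [-1.      0.0016 -0.0019]] -9.357437649893187
```

```bash
python3 -m jog '-1 0 -1.5 0 0 0 60; 0 0 0 0 0 0 40; 0 0 0 0 0 0 10; 0 0 0 0 0 0 10; 0 0 0 0 0 0 10; 0 0 0 0 0 0 10; 0 0 0 0 0 0 10' 60
```

```text
time_s: 6.4
ee_pos: [0.4745, 0.2231, 0.0445]
tcp_rot: [0.458, 0.541, 0.459, -0.536]
ft_force: [0.4, 0.2, -0.2]
width: 0.0478
```

```bash
python3 -m jog '0 0 -1 0 0 0 5; 0 0 0 0 0 0 5; 0 0 0 0 0 0 5; 0 0 0 0 0 0 5; 0 0 0 0 0 0 5; 0 0 0 0 0 0 5; 0 0 0 0 0 0 5; 0 0 0 0 0 0 5' 60;python3 -c "
from h import *
s=r.state();print(s['ee_pos'],s['ft_force'],s['wrist_torque']);q=s['tcp_rot'];R=Ro.from_quat([q[1],q[2],q[3],q[0]]).as_matrix();print(R.round(4),np.degrees(np.arctan2(R[1,1],R[0,1])))"
```

```text
time_s: 7.07
ee_pos: [0.4744, 0.2229, 0.0433]
tcp_rot: [0.458, 0.541, 0.459, -0.536]
ft_force: [-0.4, -0.8, 0.9]
width: 0.0195
[0.47441169 0.2228926  0.04325405] [-0.3724633  -0.75160629  0.92704655] [-0.12222193  0.18692106  0.01795803]
[[ 0.0046  0.9872 -0.1592]
 [ 0.0041 -0.1593 -0.9872]
 [-1.      0.0039 -0.0048]] -9.16430782282704
```

```bash
echo "cradle TCP pose 0.4744 0.2229 0.0433 yaw -9.16" > notes; python3 -m jog '0 0 5 0 0 0 5; 0 0 6 0 0 0 5; 0 0 8 0 0 0 5; 0 0 10 0 0 0 5; 0 0 20 0 0 0 5; 0 0 20 0 0 0 5; 0 0 0 0 0 0 5' 60
python3 - <<'E'
from h import *
st=r.state(); im,d=viewer.grab_frame("wrist"); cv2.imwrite("pics/wrist3.png",im[:,:,::-1])
q=st['tcp_rot'];R=Ro.from_quat([q[1],q[2],q[3],q[0]]).as_matrix();print(st['ee_pos'],R.round(4),st['ft_force'],st['wrist_torque'])
np.savez("w3.npz",im=im,d=d,p=st["ee_pos"],q=q)
E
```

```text
time_s: 7.65
ee_pos: [0.4734, 0.2221, 0.1178]
tcp_rot: [0.458, 0.54, 0.458, -0.537]
ft_force: [1.3, 0.6, -1.3]
width: 0.0195
[0.47337361 0.22213087 0.11777703] [[ 0.0029  0.9872 -0.1596]
 [ 0.0028 -0.1596 -0.9872]
 [-1.      0.0025 -0.0032]] [ 1.30929757  0.58961119 -1.31178762] [ 0.02911996  0.12607715 -0.01162969]
```

View pics/wrist3.png

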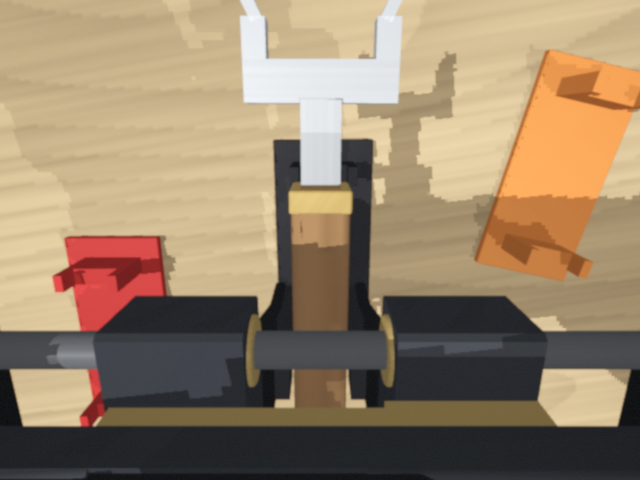

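Run:
```python
from h import *
z=np.load("w3.npz"); im,d=z["im"],z["d"]
i=viewer.camera_info("wrist"); H=i["hand_eye"]
v,u=np.mgrid[0:480,0:640]
C=np.stack([(u-i["cx"])/i["fx"]*d,(v-i["cy"])/i["fy"]*d,d],-1); T=C@H[:3,:3].T+H[:3,3]  # tool coords: x down, y ahead, z lateral
def rep(n,m):
    p=T[m&(d>0)]; print(n,len(p),np.median(p,0).round(4),np.percentile(p,[2,98],axis=0).round(4))
rep("bar",(u>255)&(u<390)&(v>64)&(v<98)&(T[...,0]<.05))
for vv in (66,80,96): print(vv, T[vv,[250,290,321,350,392]].round(4)[:,0])
rep("neck",(u>308)&(u<335)&(v>110)&(v<175)); rep("handle",(u>300)&(u<340)&(v>215)&(v<320))
for vv in (110,140,170,220,250,300): print(vv,T[vv,320].round(4))
crop("w",im,220,0,430,110,3,"w3c.png")
g=im.astype(int).sum(2)
print("row 58..62 col321", g[50:68,321]); print("row 30 ", g[30,240:275], g[30,368:405]); print("row80",g[80,238:250],g[80,392:405])
```

```text
bar 4406 [ 0.0099  0.0898 -0.0003] [[ 0.0085  0.0847 -0.0224]
 [ 0.0112  0.0948  0.0214]]
66 [0.0106 0.0096 0.009  0.0099 0.0105]
80 [0.0094 0.0108 0.0103 0.0105 0.0096]
96 [0.0102 0.0104 0.0099 0.0087 0.0085]
neck 1653 [ 0.0078  0.0694 -0.0007] [[ 0.0065  0.0589 -0.0052]
 [ 0.009   0.0797  0.0035]]
handle 4037 [-0.0064  0.0284 -0.0014] [[-0.0076  0.0095 -0.0078]
 [-0.0052  0.0459  0.005 ]]
110 [ 0.0091  0.0804 -0.0013]
140 [ 0.0074  0.0704 -0.0013]
170 [ 0.0074  0.06   -0.0014]
220 [-0.0055  0.0449 -0.0014]
250 [-0.0068  0.0348 -0.0014]
300 [-0.0071  0.0166 -0.0014]
row 58..62 col321 [533 533 534 535 534 537 534 547 599 667 689 693 693 693 693 695 698 701]
row 30  [610 679 708 714 715 714 712 712 712 712 713 712 712 712 712 712 712 711
 712 712 711 712 709 703 656 547 426 435 486 511 516 514 517 517 515] [583 581 582 582 580 568 527 485 531 630 681 691 690 691 691 692 691 690
 691 689 689 689 688 688 688 688 688 688 687 687 687 685 676 640 593 568
 565]
row80 [535 535 536 547 607 683 720 727 726 727 727 726] [693 692 691 692 692 684 662 617 581 575 575 577 576]
```

View pics/w3c.png

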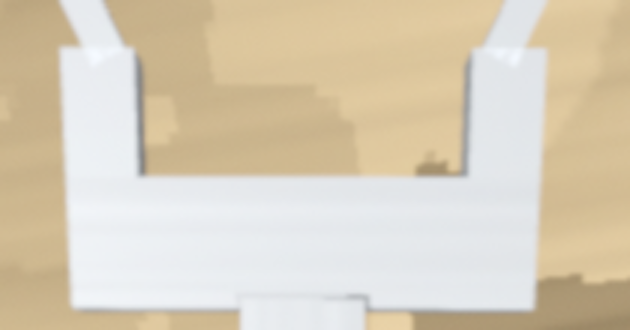

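Run:
```python
from h import *
i=viewer.camera_info("wrist"); H=i["hand_eye"]; print(i)
z=np.load("w3.npz"); d=z["d"]; print(d[80,321],d[30,255])
def tool(u,v,x):
    ray=H[:3,:3]@np.array([(u-i["cx"])/i["fx"],(v-i["cy"])/i["fy"],1]); s=(x-H[0,3])/ray[0]; return H[:3,3]+s*ray
for n,u,v in [("face",321,58.5),("pL",264.3,30),("pR",376,30),("bL",242.3,80),("bR",399,80),("hL",294,220),("hR",347,220)]: print(n,tool(u,v,.0098 if n[0]!="h" else -.0064).round(4))
```

```text
{'fx': 412.38750082131367, 'fy': 412.38750082131367, 'cx': 319.87918742326997, 'cy': 240.7224091586387, 'hand_eye': array([[-4.30733554e-04, -2.76319082e-01,  9.61065856e-01,
        -1.40007454e-01],
       [-4.34919585e-04, -9.61065802e-01, -2.76319262e-01,
         7.63463987e-02],
       [ 9.99999813e-01, -5.37006341e-04,  2.93786708e-04,
        -1.45092776e-03],
       [ 0.00000000e+00,  0.00000000e+00,  0.00000000e+00,
         1.00000000e+00]])}
0.14063212 0.1362924
face [ 0.0098  0.0969 -0.001 ]
pL [ 0.0098  0.1055 -0.0197]
pR [0.0098 0.1055 0.0171]
bL [ 0.0098  0.0901 -0.0277]
bR [0.0098 0.0901 0.0255]
hL [-0.0064  0.0451 -0.01  ]
hR [-0.0064  0.0451  0.0076]
```

```bash
python3 -m jog '7 -31 11 0 0 0 5; 7 -31 11 0 0 0 5; 7 -31 11 0 0 0 5; 7 -31 11 0 0 0 5; 7 -31 11 0 0 0 5; 7 -31 11 0 0 0 5; 7 -31 11 0 0 0 5; 7 -31 5 0 0 0 5' 60; python3 -m jog '0 0 0 0 0 0 5; 0 0 0 0 0 0 5'
python3 - <<'E'
from h import *
st=r.state(); im,d=viewer.grab_frame("wrist"); cv2.imwrite("pics/wrist4.png",im[:,:,::-1])
q=st['tcp_rot'];R=Ro.from_quat([q[1],q[2],q[3],q[0]]).as_matrix();print(st['ee_pos'],R.round(4),st['ft_force'],st['wrist_torque'],st['q'].round(2))
np.savez("w4.npz",im=im,d=d,p=st["ee_pos"],q=q,H=viewer.camera_info("wrist")["hand_eye"])
E
```

```text
time_s: 8.37
ee_pos: [0.5239, -0.0283, 0.1977]
tcp_rot: [-0.461, -0.534, -0.465, 0.535]
ft_force: [0.6, -0.2, -1.5]
width: 0.0193
time_s: 8.53
ee_pos: [0.5244, -0.0367, 0.1984]
tcp_rot: [-0.459, -0.537, -0.461, 0.537]
ft_force: [0.3, 0.9, -1.7]
width: 0.0193
[ 0.52435666 -0.03672399  0.19839778] [[-0.0025  0.9881 -0.1538]
 [ 0.0014 -0.1538 -0.9881]
 [-1.     -0.0027 -0.001 ]] [ 0.25599465  0.92741875 -1.68676664] [0.04741696 0.17271649 0.04090198] [-0.53  0.15  0.57  1.81 -0.09  1.21 -1.66]
```

View pics/wrist4.png

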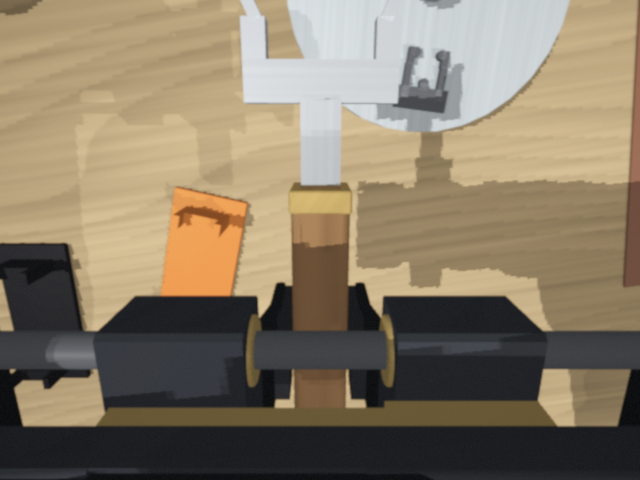

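```bash
python3 -m jog '20 10 0 0 0 0 5; 20 10 0 0 0 0 5; 0 0 0 0 0 0 5;0 0 0 0 0 0 5' 60
python3 - <<'E'
from h import *
st=r.state(); im,d=viewer.grab_frame("wrist"); cv2.imwrite("pics/wrist5.png",im[:,:,::-1])
q=st['tcp_rot'];R=Ro.from_quat([q[1],q[2],q[3],q[0]]).as_matrix();print(st['ee_pos'],R.round(4))
np.savez("w5.npz",im=im,d=d,p=st["ee_pos"],q=q,H=viewer.camera_info("wrist")["hand_eye"])
crop("w",im,380,0,580,200,4,"w5c.png")
for th in ["clip","clip_seat","groove"]: print(th,[(np.round(x["position"],4),round(x["conf"],2)) for x in finder.search_frame("wrist",th)][:4])
E
```

```text
time_s: 8.92
ee_pos: [0.5637, -0.0134, 0.1958]
tcp_rot: [-0.458, -0.535, -0.462, 0.538]
ft_force: [-0.3, -0.1, -2.0]
width: 0.0192
[ 0.56369995 -0.01343624  0.19583451] [[-6.500e-03  9.884e-01 -1.520e-01]
 [ 1.900e-03 -1.520e-01 -9.884e-01]
 [-1.000e+00 -6.700e-03 -9.000e-04]]
clip [(array([ 0.6113, -0.113 ,  0.0532]), 0.67)]
clip_seat [(array([ 0.613 , -0.1169,  0.0494]), 0.84)]
groove [(array([ 0.6481, -0.1257,  0.0409]), 0.96)]
```

View pics/w5c.png

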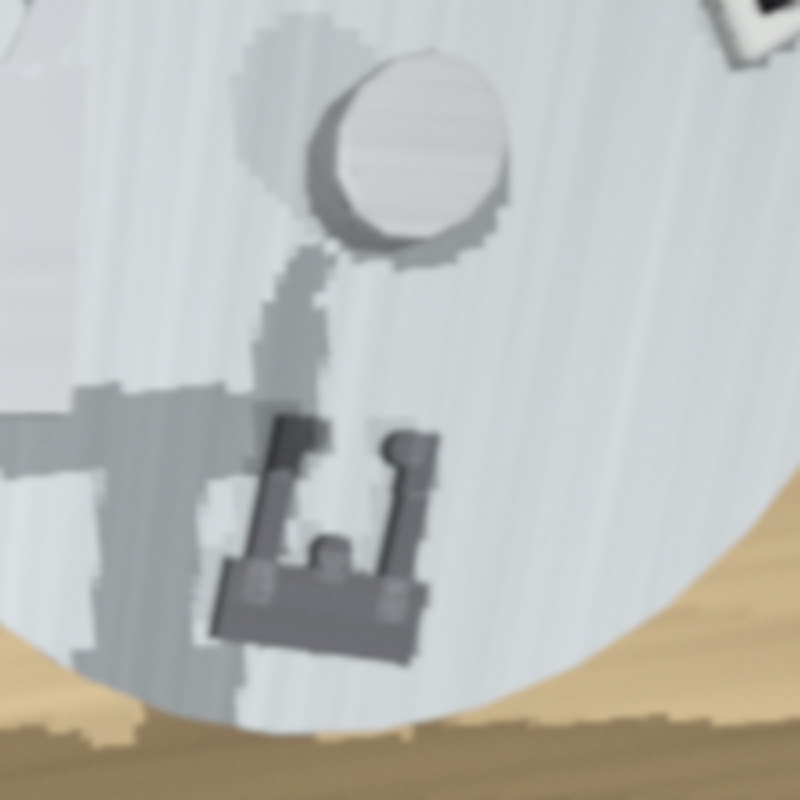

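Run:
```python
from h import *
z=np.load("w5.npz"); st=dict(ee_pos=z["p"],tcp_rot=z["q"]); d=z["d"]
print("depth check: platter z", unproj("wrist",np.array([480]),np.array([90]),d[90,480][None],st), "head",unproj("wrist",np.array([486]),np.array([36]),d[36,486][None],st))
w=lambda a,b,zz: onplane("wrist",380+a/4,b/4,zz,st)
bl,br=w(213,634,.051),w(408,660,.051); tl,tr=w(278,413,.051),w(440,433,.051); fl,fr=w(228,558,.051),w(426,588,.051)
for n,p in zip("bl br tl tr fl fr".split(),(bl,br,tl,tr,fl,fr)): print(n,p.round(4))
print("back width",np.linalg.norm(br-bl),"len",np.linalg.norm((tl+tr)/2-(bl+br)/2))
hl,hr,ht,hb=w(338,145,.07),w(508,145,.07),w(430,50,.07),w(415,240,.07); print("head",hl,hr,ht,hb); c=(hl+hr+ht+hb)/4;print(c)
pts=np.array([w(a,b,.07)[:2] for a,b in [(338,145),(508,145),(430,50),(415,240),(360,90),(480,75),(495,195),(355,205)]],np.float32); print(cv2.minEnclosingCircle(pts))
ax=np.array([1,0])
e=(br-bl)[:2]; yaw_back=np.degrees(np.arctan2(e[0],-e[1])); f=((tl+tr)/2-(bl+br)/2)[:2]; print("yaw from back",yaw_back,"yaw from axis",np.degrees(np.arctan2(f[1],f[0])))
```

```text
depth check: platter z [[ 0.64246676 -0.13189654  0.04367304]] head [[ 0.67163418 -0.12696854  0.06987533]]
bl [ 0.6033 -0.0959  0.051 ]
br [ 0.5938 -0.1284  0.051 ]
tl [ 0.6373 -0.1091  0.051 ]
tr [ 0.6301 -0.1352  0.051 ]
fl [ 0.6154 -0.0993  0.051 ]
fr [ 0.6054 -0.1319  0.051 ]
back width 0.03385418624670551 len 0.03650464921082944
head [ 0.67340373 -0.11448329  0.07      ] [ 0.66961229 -0.13905672  0.07      ] [ 0.68388071 -0.12826578  0.07      ] [ 0.65878581 -0.12508306  0.07      ]
[ 0.67142064 -0.12672221  0.07      ]
((0.6711685657501221, -0.1270558089017868), 0.012869609519839287)
yaw from back -16.169898645166434 yaw from axis -15.864036310258552
```

```bash
python3 -m jog '-22 -16 0 0 0 -0.03 5; -22 -16 0 0 0 -0.03 5; -22 -16 -5 0 0 -0.03 5; -21 -16 -15 0 0 -0.03 5; 0 0 -20 0 0 0 5; 0 0 -20 0 0 0 5; 0 0 -20 0 0 0 5; 0 0 -10 0 0 0 5' 60; python3 -m jog '0 0 0 0 0 0 5; 0 0 0 0 0 0 5'
python3 - <<'E'
from h import *
st=r.state();q=st['tcp_rot'];R=Ro.from_quat([q[1],q[2],q[3],q[0]]).as_matrix();print(st['ee_pos'],R.round(4),np.degrees(np.arctan2(R[1,1],R[0,1])),st["ft_force"])
E
```

```text
time_s: 9.78
ee_pos: [0.4702, -0.0815, 0.1063]
tcp_rot: [0.423, 0.568, 0.426, -0.563]
ft_force: [-0.8, -0.3, -1.8]
width: 0.0194
time_s: 9.95
ee_pos: [0.4685, -0.0818, 0.105]
tcp_rot: [0.422, 0.567, 0.427, -0.564]
ft_force: [0.9, 0.3, -1.3]
width: 0.0198
[ 0.4685326  -0.081784    0.10498771] [[ 3.000e-04  9.603e-01 -2.790e-01]
 [ 8.300e-03 -2.790e-01 -9.602e-01]
 [-1.000e+00 -2.000e-03 -8.000e-03]] -16.203028425296374 [ 0.87697584  0.30579032 -1.26233321]
```

```bash
python3 -m jog '4 2 -10 -0.008 0 0.003 5; 4 1.5 -10 0 0 0 5; 0 0 -2 0 0 0 5; 0 0 0 0 0 0 5'
cat > look.py <<'E'
from h import *
import sys
n=sys.argv[1]
st=r.state(); im,d=viewer.grab_frame("wrist"); cv2.imwrite(f"pics/{n}.png",im[:,:,::-1]); crop("w",im,220,0,420,150,4,n+"c.png")
q=st['tcp_rot'];R=Ro.from_quat([q[1],q[2],q[3],q[0]]).as_matrix();print(st['ee_pos'].round(4),R.round(4)[:,0],np.degrees(np.arctan2(R[1,1],R[0,1])).round(2),st["ft_force"].round(2),st["wrist_torque"].round(3))
np.savez(n+".npz",im=im,d=d,p=st["ee_pos"],q=q)
E
python3 look.py w6
```

```text
time_s: 10.28
ee_pos: [0.4795, -0.0773, 0.0835]
tcp_rot: [0.427, 0.566, 0.425, -0.563]
ft_force: [-0.7, 0.5, -1.1]
width: 0.0196
[ 0.4795 -0.0773  0.0835] [ 4.7e-03  1.0e-04 -1.0e+00] -15.94 [-0.72  0.47 -1.07] [-0.026  0.215  0.045]
```

View pics/w6.png

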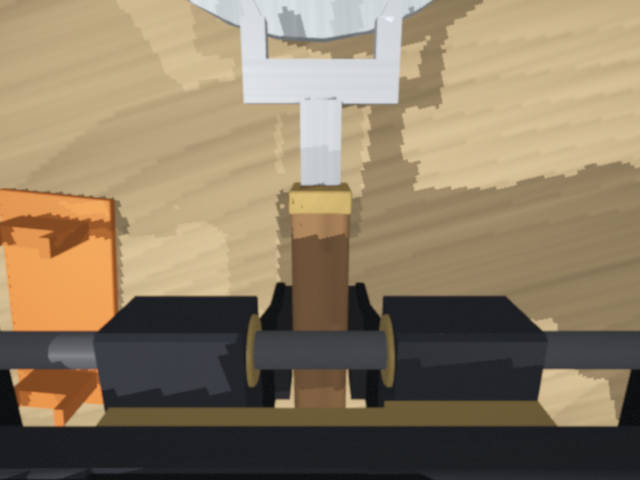

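```bash
python3 -m jog '12 -3.3 0 0 0.004 0 5; 12 -3.3 0 0 0 0 5; 0 0 0 0 0 0 5'; python3 look.py w7
```

```text
time_s: 10.58
ee_pos: [0.5045, -0.0836, 0.0842]
tcp_rot: [0.426, 0.565, 0.426, -0.564]
ft_force: [-1.0, 0.7, -1.7]
width: 0.0192
[ 0.5045 -0.0836  0.0842] [ 9.e-04  7.e-04 -1.e+00] -15.88 [-0.98  0.7  -1.72] [-0.026  0.209  0.004]
```

View pics/w7c.png

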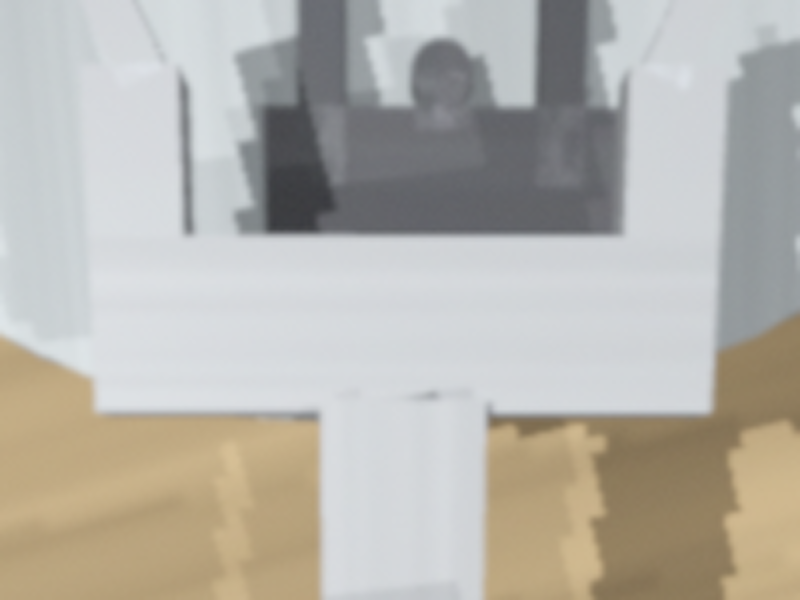

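Run:
```python
from h import *
i=viewer.camera_info("wrist"); H=i["hand_eye"]
def tool(a,b,x):
    u,v=220+a/4,b/4
    ray=H[:3,:3]@np.array([(u-i["cx"])/i["fx"],(v-i["cy"])/i["fy"],1]); s=(x-H[0,3])/ray[0]; return (H[:3,3]+s*ray).round(4)
d=np.load("w7.npz")["d"]; print(d[40,330],d[75,320])
for n,a,b,x in [("armLo",300,50,.0332),("armLi",348,50,.0332),("armRi",537,50,.0332),("armRo",590,50,.0332),("blkL",265,108,.0332),("blkR(front)",622,110,.0332),("stub",442,108,.0332),("prL",183,100,.0098),("prR",628,100,.0098),("barL",93,300,.0098),("barR",717,300,.0098),("face",405,236,.0098)]: print(n,tool(a,b,x))
```

```text
0.1584098 0.13967969
armLo [ 0.0332  0.1159 -0.0108]
armLi [ 0.0332  0.1159 -0.0063]
armRi [0.0332 0.1159 0.0115]
armRo [0.0332 0.1159 0.0165]
blkL [ 0.0332  0.111  -0.0142]
blkR(front) [0.0332 0.1108 0.0197]
stub [0.0332 0.111  0.0026]
prL [ 0.0098  0.1069 -0.0192]
prR [0.0098 0.1069 0.0173]
barL [ 0.0098  0.0915 -0.0274]
barR [0.0098 0.0915 0.0255]
face [ 0.0098  0.0965 -0.001 ]
```

```bash
python3 -m jog '-13 1.8 0 0 0 0 5; -13 1.8 0 0 0 0 5; 0 0 0 0 0 0 5; 0 0 -10 0 0 0 5; 0 0 -6 0 0 0 5; 0 0 0 0 0 0 5'; python3 -c "
from h import *
st=r.state();q=st['tcp_rot'];R=Ro.from_quat([q[1],q[2],q[3],q[0]]).as_matrix();print(st['ee_pos'].round(4),R.round(4)[:,0],np.degrees(np.arctan2(R[1,1],R[0,1])).round(2),st['ft_force'].round(2),st['wrist_torque'].round(3))"
```

```text
time_s: 11.13
ee_pos: [0.4759, -0.0795, 0.0672]
tcp_rot: [0.426, 0.565, 0.426, -0.564]
ft_force: [-0.2, 0.3, -2.0]
width: 0.0195
[ 0.4759 -0.0795  0.0672] [ 0.001   0.0013 -1.    ] -15.91 [-0.21  0.29 -2.01] [ 0.023  0.187 -0.024]
```

```bash
python3 -m jog '0 0 -3.4 0 0 0 5; 0 0 0 0 0 0 5; 10 -2.8 0 0 0 0 5; 8 -2.3 0 0 0 0 5; 0 0 0 0 0 0 5'; python3 look.py w8
```

```text
time_s: 11.55
ee_pos: [0.4954, -0.085, 0.0625]
tcp_rot: [0.426, 0.564, 0.426, -0.564]
ft_force: [0.1, -0.0, -1.4]
width: 0.0194
[ 0.4954 -0.085   0.0625] [-2.e-04  4.e-04 -1.e+00] -15.9 [ 0.09 -0.03 -1.39] [-0.072  0.047  0.008]
```

View pics/w8c.png

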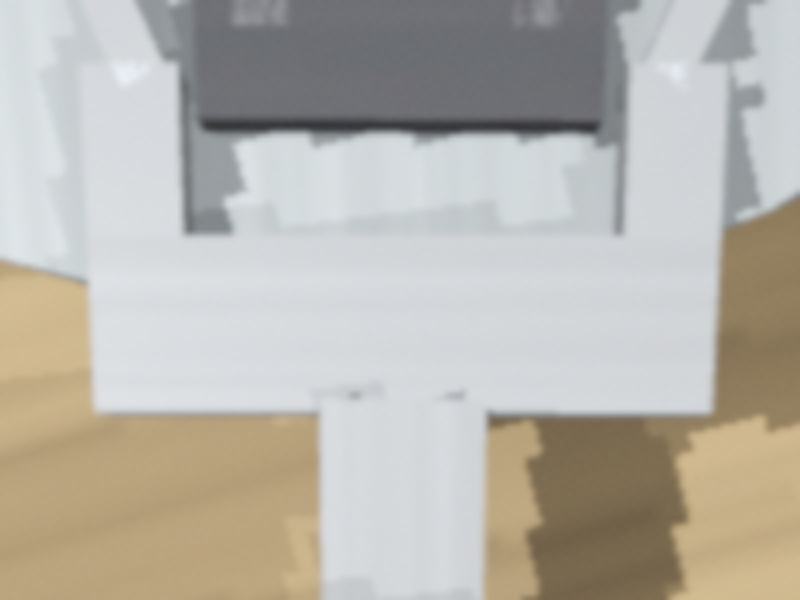

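```bash
python3 -m jog '0 0 1.2 0 0 0 5; 4 -1.1 0 0 0 0 5; 3 -0.9 0 0 0 0 5; 0 0 0 0 0 0 5'; python3 look.py w9
```

```text
time_s: 11.93
ee_pos: [0.5016, -0.0871, 0.0636]
tcp_rot: [-0.425, -0.564, -0.426, 0.565]
ft_force: [0.0, -0.2, -2.3]
width: 0.0192
[ 0.5016 -0.0871  0.0636] [-1.7e-03  4.0e-04 -1.0e+00] -15.92 [ 0.01 -0.24 -2.3 ] [-0.027  0.222  0.003]
```

View pics/w9c.png

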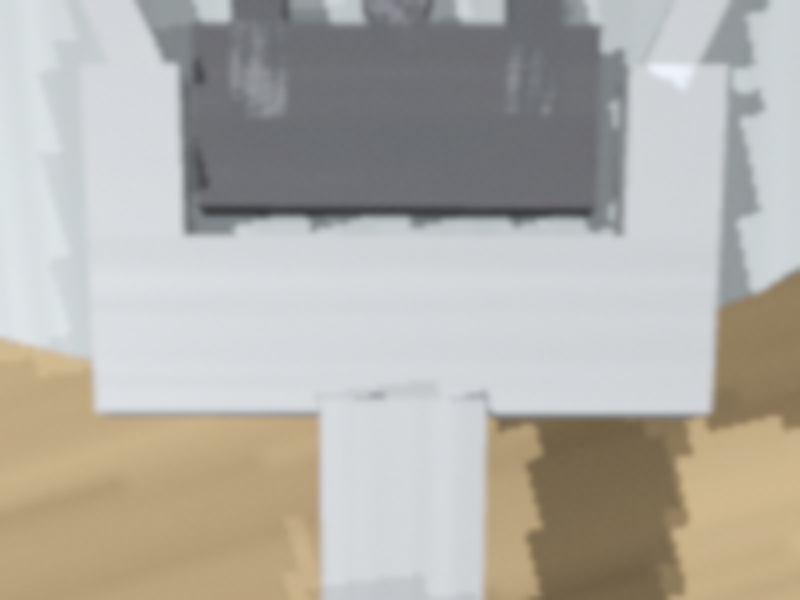

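```bash
python3 -m jog '2.5 -0.8 0 0 0.001 0 5; 4 -2.7 0 0 0 0.017 5; 4 -2.7 0 0 0 0.017 5; 4 -2.7 0 0 0 0.017 5; 0 0 0 0 0 0 5'; python3 look.py w10
```

```text
time_s: 12.4
ee_pos: [0.5169, -0.0965, 0.0634]
tcp_rot: [-0.441, -0.551, -0.443, 0.553]
ft_force: [-0.0, 0.7, -0.7]
width: 0.0195
[ 0.5169 -0.0965  0.0634] [-3.5e-03  5.0e-04 -1.0e+00] -12.64 [-0.02  0.66 -0.7 ] [-0.051  0.185 -0.037]
```

View pics/w10c.png

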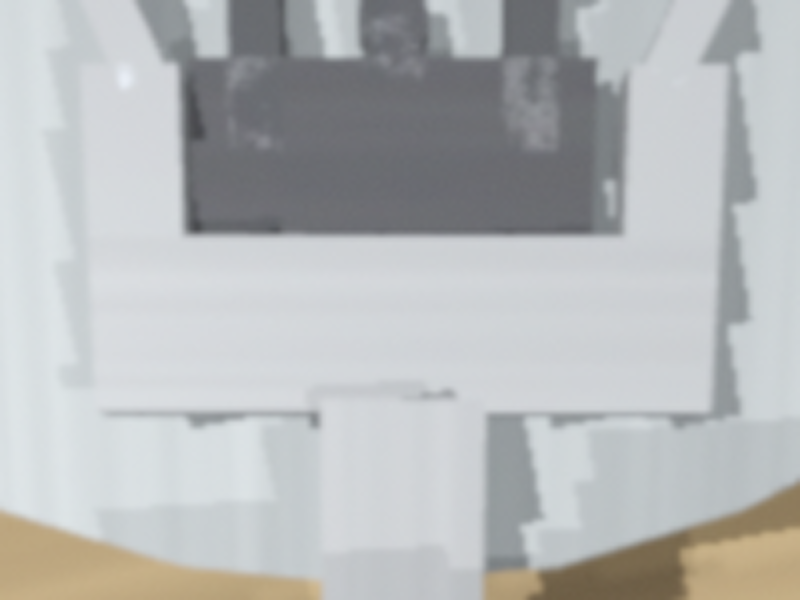

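```bash
python3 -m jog '3.7 -2.8 0 0 -0.003 0.016 5; 3.7 -2.8 0 0 0 0.016 5; 3.7 -2.8 0 0 0 0.016 5; 2 -2 0 0 0 0.014 5; 0 0 0 0 0 0 5'; python3 look.py w11
```

```text
time_s: 12.87
ee_pos: [0.5307, -0.1078, 0.0632]
tcp_rot: [-0.46, -0.537, -0.461, 0.537]
ft_force: [-0.3, 0.2, -1.5]
width: 0.0196
[ 0.5307 -0.1078  0.0632] [-1.2e-03  6.0e-04 -1.0e+00] -8.77 [-0.31  0.16 -1.54] [-0.013  0.208  0.023]
```

View pics/w11c.png

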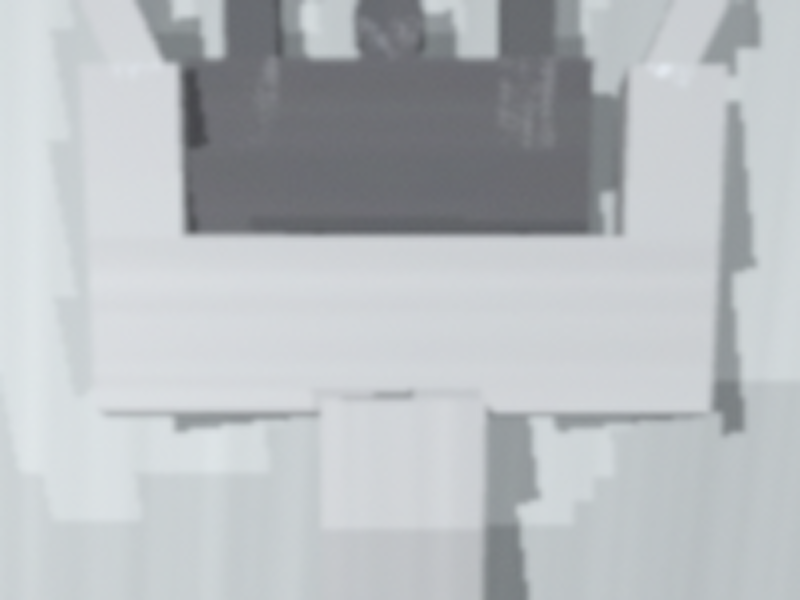

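Run:
```python
from h import *
im,d=viewer.grab_frame("top"); crop("top",im,320,160,400,240,8,"top12.png")
im,d=viewer.grab_frame("side"); crop("side",im,350,245,450,325,8,"side12.png")
```

```text
(no output)
```

View pics/top12.png

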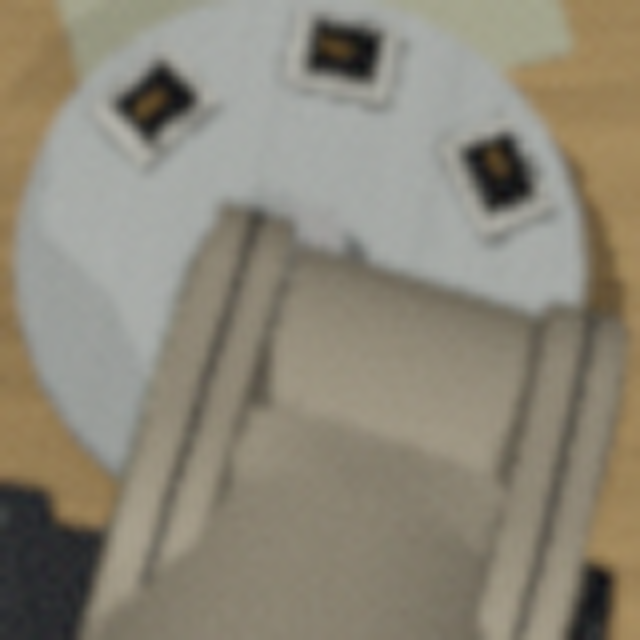

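View pics/side12.png

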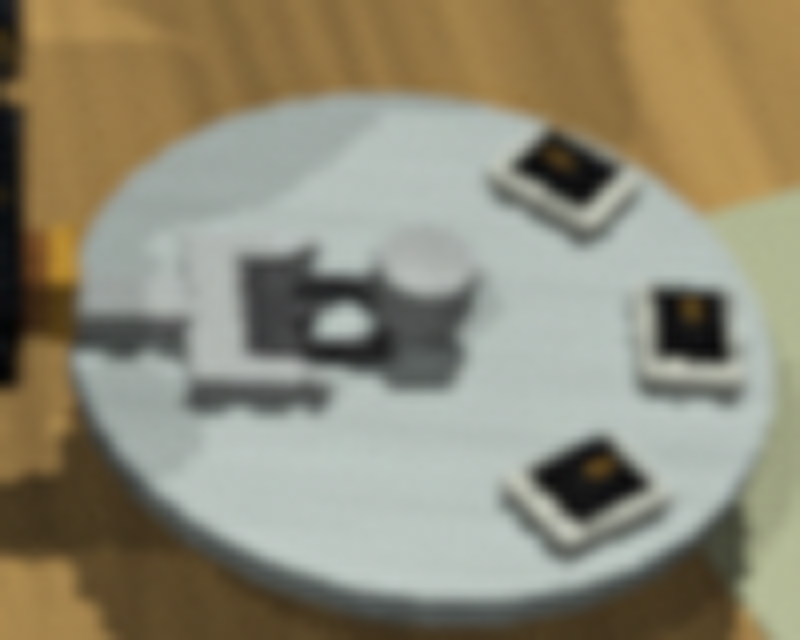

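Run:
```python
from h import *
i=viewer.camera_info("side")
def pr(X): c=i["R"]@np.array(X)+i["t"]; return ((np.array([i["fx"]*c[0]/c[2]+i["cx"],i["fy"]*c[1]/c[2]+i["cy"]])-[350,245])*8).round(0)
for S in [(.6712,-.127),(.6694,-.1269)]:
    print("head top",pr([*S,.07]),"groove",pr([*S,.048]))
# clip predicted
f=np.array([np.cos(np.radians(-8.77)),np.sin(np.radians(-8.77))]); zt=np.array([f[1],-f[0]])
tcp=np.array([.5307,-.1078]); pk=tcp+.0967*f-.001*zt; cm=pk-.0011*zt; seat=cm+.028*f
print("seat",seat, "to S", ((np.array([.6712,-.127])-seat)@f), ((np.array([.6712,-.127])-seat)@zt))
for n,p in [("backL",cm-.017*zt),("backR",cm+.017*zt),("seat",seat),("tipL",seat+.01*f-.0135*zt),("tipR",seat+.01*f+.0135*zt)]: print(n,pr([*p,.051]))
for n,p in [("forkbarR corner",pk+.028*zt),("forkbarL",pk-.027*zt)]: print(n,pr([*p,.0535]))
```

```text
head top [427. 246.] groove [417. 307.]
head top [419. 246.] groove [410. 307.]
seat [ 0.65426223 -0.12473736] to S 0.01708471595831296 -0.0003462871091831146
backL [239. 249.]
backR [246. 343.]
seat [352. 298.]
tipL [386. 262.]
tipR [395. 337.]
forkbarR corner [250. 371.]
forkbarL [238. 218.]
```

Run:
```python
from h import *
i=viewer.camera_info("side")
im,d=viewer.grab_frame("side"); c=cv2.resize(im[268:298,370:415,::-1],None,fx=17,fy=17,interpolation=cv2.INTER_CUBIC); 
cv2.imwrite("pics/side13.png",c)
v,u=np.mgrid[0:480,0:640]; P=unproj("side",u,v,d)
m=(d>0)&(P[...,2]>.064)&(P[...,2]<.08)&(abs(P[...,0]-.67)<.03)&(abs(P[...,1]+.127)<.03); p=P[m]; print("head",m.sum(),p.mean(0),cv2.minAreaRect(p[:,:2].astype(np.float32)))
m=(d>0)&(abs(P[...,2]-.045)<.006)&(np.hypot(P[...,0]-.67,P[...,1]+.127)<.11); p=P[m]; print("plat",m.sum(),cv2.minEnclosingCircle(p[:,:2].astype(np.float32)),np.median(p[:,2]))
m=(d>0)&(im.max(2)<120)&(abs(P[...,2]-.051)<.005)&(abs(P[...,0]-.635)<.014)&(abs(P[...,1]+.12)<.03); p=P[m]; print("clipblk",m.sum(),p.mean(0),cv2.minAreaRect(p[:,:2].astype(np.float32)))
```

```text
head 109 [ 0.66810953 -0.1324675   0.06929108] ((0.6684926748275757, -0.13125920295715332), (0.02687171660363674, 0.022289901971817017), 77.9673843383789)
plat 3557 ((0.6663857102394104, -0.12892422080039978), 0.09348741173744202) 0.04507017654887535
clipblk 130 [ 0.63574589 -0.12505509  0.05062009] ((0.6350518465042114, -0.12712840735912323), (0.026813209056854248, 0.04430432990193367), 0.987061619758606)
```

View pics/side13.png

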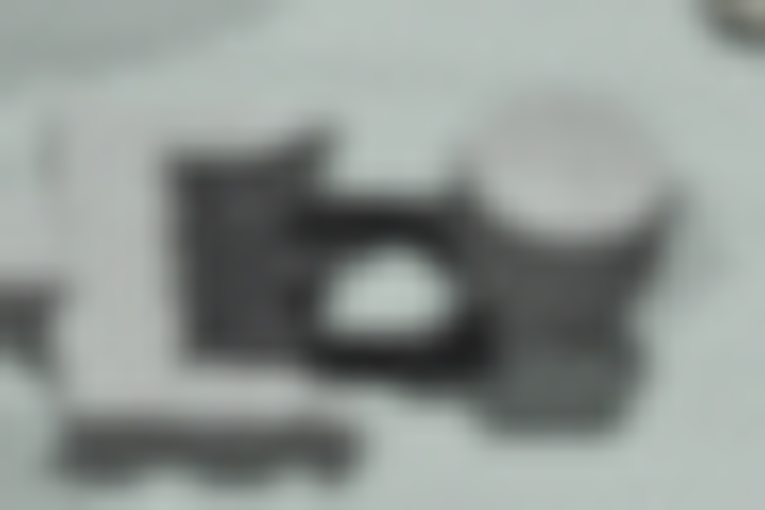

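```bash
python3 -m jog '1 -0.4 0 0 0 0 5; 1 -0.4 0 0 0 0 5; 1 -0.2 0 0 0 0 5; 1 -0.2 0 0 0 0 5'; python3 -m jog '1 -0.15 0 0 0 0 5'; python3 -m jog '1 -0.15 0 0 0 0 5'
```

```text
time_s: 13.4
ee_pos: [0.534, -0.1078, 0.0631]
tcp_rot: [-0.459, -0.537, -0.461, 0.537]
ft_force: [-0.5, 0.2, -2.0]
width: 0.0193
time_s: 13.48
ee_pos: [0.5348, -0.1079, 0.063]
tcp_rot: [-0.459, -0.537, -0.461, 0.537]
ft_force: [-4.5, 1.2, -0.0]
width: 0.0195
time_s: 13.57
ee_pos: [0.535, -0.1078, 0.0627]
tcp_rot: [-0.458, -0.536, -0.462, 0.538]
ft_force: [-6.7, 1.6, -0.0]
width: 0.0196
```

```bash
python3 -m jog '1.3 -0.2 0.5 0 0 0 5'; python3 -m jog '1.5 -0.2 0.3 0 0 0 5';python3 -m jog '1.5 -0.2 0.2 0 0 0 5'
```

```text
time_s: 13.65
ee_pos: [0.5351, -0.1078, 0.0627]
tcp_rot: [-0.458, -0.536, -0.463, 0.538]
ft_force: [-7.5, 0.8, 1.1]
width: 0.0196
time_s: 13.73
ee_pos: [0.5352, -0.1079, 0.0625]
tcp_rot: [-0.457, -0.535, -0.463, 0.539]
ft_force: [-9.0, 0.7, 3.0]
width: 0.0195
time_s: 13.82
ee_pos: [0.5352, -0.1079, 0.0623]
tcp_rot: [-0.455, -0.534, -0.464, 0.54]
ft_force: [-10.1, 1.7, 3.9]
width: 0.0191
```

```bash
python3 look.py w14
```

```text
[ 0.5352 -0.1079  0.0623] [-0.0144  0.0044 -0.9999] -8.84 [-10.09   1.73   3.93] [0.236 1.66  0.061]
```

View pics/w14c.png

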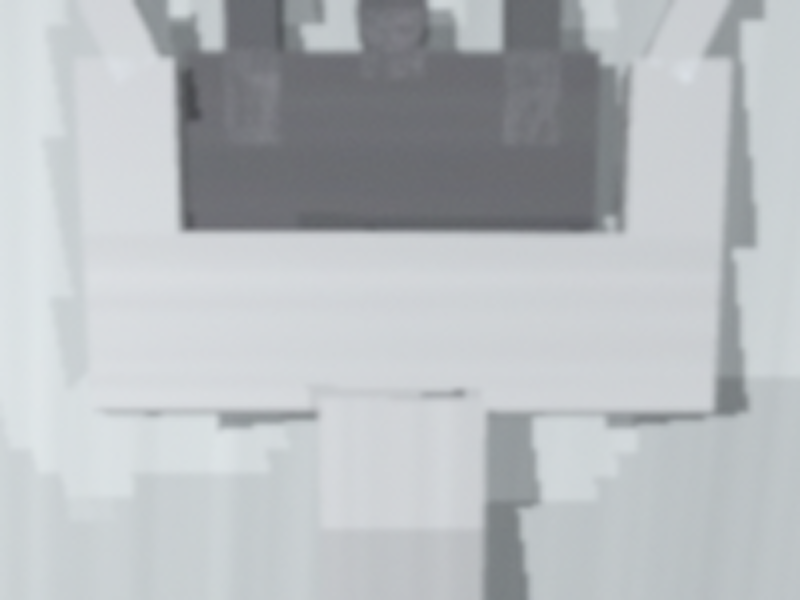

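```bash
python3 -m jog '1 -0.2 1 -0.004 -0.014 0 5'; python3 -m jog '1.3 -0.2 0.8 -0.002 -0.01 0 5'; python3 -c "
from h import *
st=r.state();q=st['tcp_rot'];R=Ro.from_quat([q[1],q[2],q[3],q[0]]).as_matrix();print(st['ee_pos'].round(4),R.round(4)[:,0],np.degrees(np.arctan2(R[1,1],R[0,1])).round(2),st['ft_force'].round(2),st['wrist_torque'].round(3))"
```

```text
time_s: 13.95
ee_pos: [0.5353, -0.108, 0.0628]
tcp_rot: [-0.459, -0.536, -0.461, 0.538]
ft_force: [-5.1, 1.5, -1.3]
width: 0.0196
time_s: 14.03
ee_pos: [0.5353, -0.108, 0.0631]
tcp_rot: [0.461, 0.538, 0.459, -0.536]
ft_force: [-5.4, 0.3, -1.7]
width: 0.0197
[ 0.5353 -0.108   0.0631] [ 3.9e-03 -7.0e-04 -1.0e+00] -8.85 [-5.42  0.35 -1.72] [0.182 1.509 0.075]
```

```bash
cat > s.py <<'E'
from h import *
st=r.state();q=st['tcp_rot'];R=Ro.from_quat([q[1],q[2],q[3],q[0]]).as_matrix();print("=>",st['ee_pos'].round(4),R.round(4)[:,0],np.degrees(np.arctan2(R[1,1],R[0,1])).round(2),st['ft_force'].round(2),st['wrist_torque'].round(3))
E
python3 -m jog '2 -0.3 0.2 0 -0.003 0 5'; python3 s.py;  python3 -m jog '2.5 -0.4 0.2 0 -0.004 0 5'; python3 s.py
```

```text
time_s: 14.12
ee_pos: [0.5354, -0.108, 0.0625]
tcp_rot: [0.461, 0.538, 0.459, -0.536]
ft_force: [-8.3, 0.7, -1.0]
width: 0.0193
=> [ 0.5354 -0.108   0.0625] [ 3.3e-03  1.0e-04 -1.0e+00] -8.85 [-8.32  0.68 -1.04] [0.352 2.118 0.055]
time_s: 14.2
ee_pos: [0.5355, -0.108, 0.0617]
tcp_rot: [0.46, 0.538, 0.46, -0.536]
ft_force: [-11.7, 2.0, 2.9]
width: 0.0195
=> [ 0.5355 -0.108   0.0617] [ 0.002   0.0012 -1.    ] -8.85 [-11.71   2.01   2.86] [0.444 2.378 0.066]
```

```bash
python3 -m jog '2.2 -0.4 1.8 0 -0.002 0 5'; python3 s.py;  python3 -m jog '2.7 -0.4 1.5 0 -0.004 0 5'; python3 s.py
```

```text
time_s: 14.28
ee_pos: [0.5356, -0.108, 0.0626]
tcp_rot: [0.459, 0.537, 0.461, -0.537]
ft_force: [-6.6, 2.1, -0.3]
width: 0.0197
=> [ 0.5356 -0.108   0.0626] [-5.0e-04  2.2e-03 -1.0e+00] -8.85 [-6.56  2.08 -0.27] [0.294 1.667 0.07 ]
time_s: 14.37
ee_pos: [0.5358, -0.108, 0.063]
tcp_rot: [0.458, 0.537, 0.461, -0.537]
ft_force: [-11.4, 1.6, -1.3]
width: 0.0195
=> [ 0.5358 -0.108   0.063 ] [-0.0023  0.0033 -1.    ] -8.86 [-11.4    1.62  -1.27] [0.432 2.497 0.04 ]
```

```bash
python3 -m jog '3 -0.45 1 -0.003 -0.006 0 5'; python3 s.py;  python3 -m jog '3 -0.45 1 -0.002 -0.005 0 5'; python3 s.py
```

```text
time_s: 14.45
ee_pos: [0.5359, -0.1081, 0.0628]
tcp_rot: [-0.459, -0.537, -0.461, 0.538]
ft_force: [-12.5, 2.7, -0.7]
width: 0.0195
=> [ 0.5359 -0.1081  0.0628] [-0.0029  0.0017 -1.    ] -8.87 [-12.45   2.75  -0.73] [0.421 2.469 0.089]
time_s: 14.53
ee_pos: [0.5361, -0.1081, 0.0626]
tcp_rot: [-0.459, -0.536, -0.461, 0.538]
ft_force: [-11.8, 1.2, 0.9]
width: 0.0195
=> [ 0.5361 -0.1081  0.0626] [-4.2e-03  9.0e-04 -1.0e+00] -8.87 [-11.83   1.25   0.85] [0.463 2.372 0.075]
```

```bash
python3 -m jog '3.5 -0.5 1.6 -0.001 -0.007 0 5'; python3 s.py;  python3 -m jog '4 -0.6 1.4 -0.001 -0.006 0 5'; python3 s.py
```

```text
time_s: 14.62
ee_pos: [0.5365, -0.1081, 0.0628]
tcp_rot: [-0.459, -0.536, -0.461, 0.538]
ft_force: [-11.4, 0.4, -0.0]
width: 0.0195
=> [ 0.5365 -0.1081  0.0628] [-0.0042  0.0011 -1.    ] -8.88 [-1.14e+01  4.40e-01 -1.00e-02] [0.414 2.42  0.074]
time_s: 14.7
ee_pos: [0.5374, -0.1083, 0.0629]
tcp_rot: [-0.458, -0.536, -0.461, 0.538]
ft_force: [-10.9, 2.3, -0.0]
width: 0.0194
=> [ 0.5374 -0.1083  0.0629] [-0.005   0.0015 -1.    ] -8.89 [-10.85   2.3   -0.04] [0.434 2.521 0.076]
```

```bash
python3 -m jog '3.5 -0.5 1.3 -0.001 -0.007 0 5'; python3 s.py;  python3 -m jog '3.5 -0.5 1.3 -0.001 -0.007 0 5'; python3 s.py; python3 look.py w15
```

```text
time_s: 14.78
ee_pos: [0.5382, -0.1083, 0.0629]
tcp_rot: [-0.458, -0.536, -0.461, 0.538]
ft_force: [-9.4, 2.1, -0.0]
width: 0.0192
=> [ 0.5382 -0.1083  0.0629] [-0.0043  0.0017 -1.    ] -8.89 [-9.39  2.08 -0.01] [0.38  2.236 0.07 ]
time_s: 14.87
ee_pos: [0.5389, -0.1084, 0.0629]
tcp_rot: [-0.458, -0.537, -0.461, 0.538]
ft_force: [-9.7, 1.3, -0.3]
width: 0.0193
=> [ 0.5389 -0.1084  0.0629] [-0.0035  0.0019 -1.    ] -8.9 [-9.67  1.28 -0.28] [0.391 2.278 0.055]
[ 0.5389 -0.1084  0.0629] [-0.0035  0.0019 -1.    ] -8.9 [-9.67  1.28 -0.28] [0.391 2.278 0.055]
```

View pics/w15c.png

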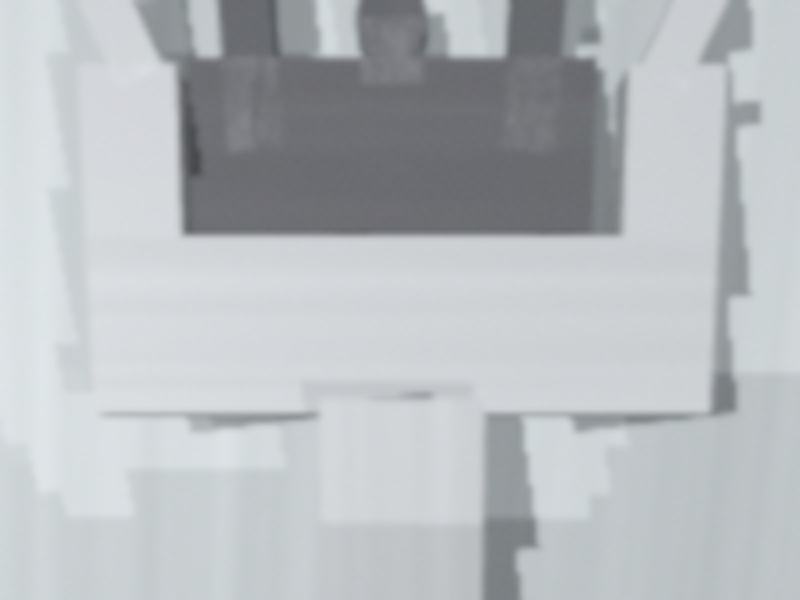

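```bash
python3 -m jog '3.2 -0.5 1.2 -0.001 -0.007 0 5; 3 -0.5 1.2 -0.001 -0.006 0 5'; python3 s.py;  python3 -m jog '2.8 -0.4 1 -0.001 -0.006 0 5'; python3 s.py
```

```text
time_s: 15.08
ee_pos: [0.5412, -0.1088, 0.0633]
tcp_rot: [0.459, 0.538, 0.46, -0.537]
ft_force: [-6.4, 1.6, -2.3]
width: 0.0196
=> [ 0.5412 -0.1088  0.0633] [ 5.0e-04  1.6e-03 -1.0e+00] -8.91 [-6.44  1.6  -2.33] [0.262 1.536 0.002]
time_s: 15.17
ee_pos: [0.5424, -0.1089, 0.0634]
tcp_rot: [0.46, 0.538, 0.459, -0.536]
ft_force: [-3.9, 1.6, -1.6]
width: 0.0194
=> [ 0.5424 -0.1089  0.0634] [ 0.003   0.0012 -1.    ] -8.91 [-3.94  1.59 -1.62] [0.219 1.007 0.053]
```

```bash
python3 -m jog '1.5 -0.2 0.2 -0.001 0.002 0 5'; python3 s.py;  python3 -m jog '1.5 -0.2 0.2 -0.001 0.001 0 5'; python3 s.py
```

```text
time_s: 15.25
ee_pos: [0.5434, -0.1091, 0.0633]
tcp_rot: [0.46, 0.537, 0.46, -0.537]
ft_force: [-1.2, 1.3, -1.7]
width: 0.0194
=> [ 0.5434 -0.1091  0.0633] [-1.e-04  4.e-04 -1.e+00] -8.91 [-1.24  1.34 -1.72] [0.035 0.523 0.045]
time_s: 15.33
ee_pos: [0.545, -0.1093, 0.0634]
tcp_rot: [-0.459, -0.537, -0.46, 0.538]
ft_force: [-0.5, 0.5, -2.5]
width: 0.0194
=> [ 0.545  -0.1093  0.0634] [-1.5e-03 -7.0e-04 -1.0e+00] -8.91 [-0.51  0.52 -2.47] [-0.02   0.188 -0.006]
```

```bash
python3 look.py w16
```

```text
[ 0.545  -0.1093  0.0634] [-1.5e-03 -7.0e-04 -1.0e+00] -8.91 [-0.51  0.52 -2.47] [-0.02   0.188 -0.006]
```

View pics/w16c.png

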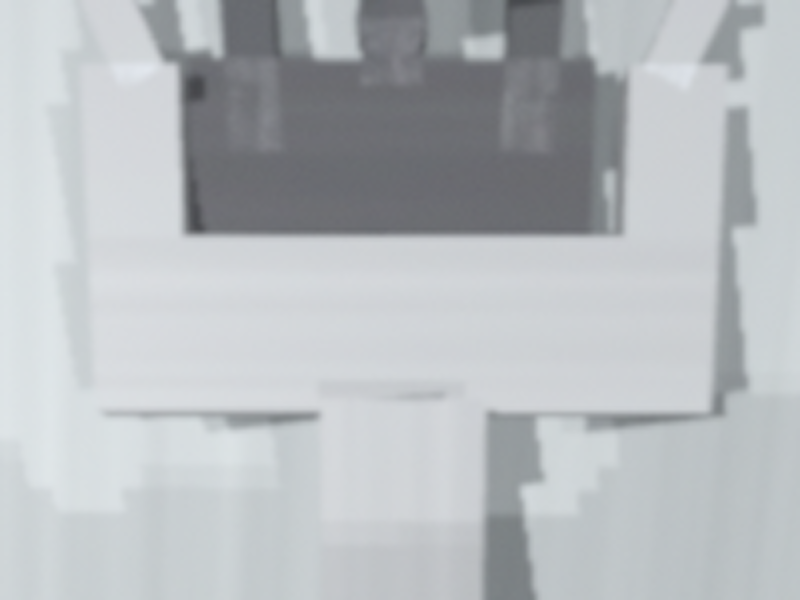

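```bash
python3 -m jog '1.2 -0.2 0 0 -0.001 0 5'; python3 s.py;  python3 -m jog '1.2 -0.2 0 0 -0.001 0 5'; python3 s.py; python3 -m jog '0 0 0 0 0 0 5'; python3 look.py w17
```

```text
time_s: 15.47
ee_pos: [0.5474, -0.1096, 0.0639]
tcp_rot: [0.46, 0.537, 0.459, -0.537]
ft_force: [0.8, 0.5, -2.0]
width: 0.0195
=> [ 0.5474 -0.1096  0.0639] [ 0.0014 -0.0013 -1.    ] -8.9 [ 0.81  0.54 -2.04] [ 0.027  0.19  -0.031]
time_s: 15.55
ee_pos: [0.5488, -0.1098, 0.0639]
tcp_rot: [0.461, 0.538, 0.459, -0.537]
ft_force: [-6.8, 1.3, -1.1]
width: 0.0196
=> [ 0.5488 -0.1098  0.0639] [ 0.0023 -0.0013 -1.    ] -8.9 [-6.84  1.27 -1.08] [ 0.266  1.63  -0.006]
time_s: 15.63
ee_pos: [0.5486, -0.1098, 0.0638]
tcp_rot: [0.46, 0.537, 0.459, -0.537]
ft_force: [-3.6, 0.7, -0.8]
width: 0.0194
[ 0.5486 -0.1098  0.0638] [ 0.0017 -0.0012 -1.    ] -8.9 [-3.56  0.75 -0.84] [0.059 0.796 0.031]
```

View pics/w17c.png

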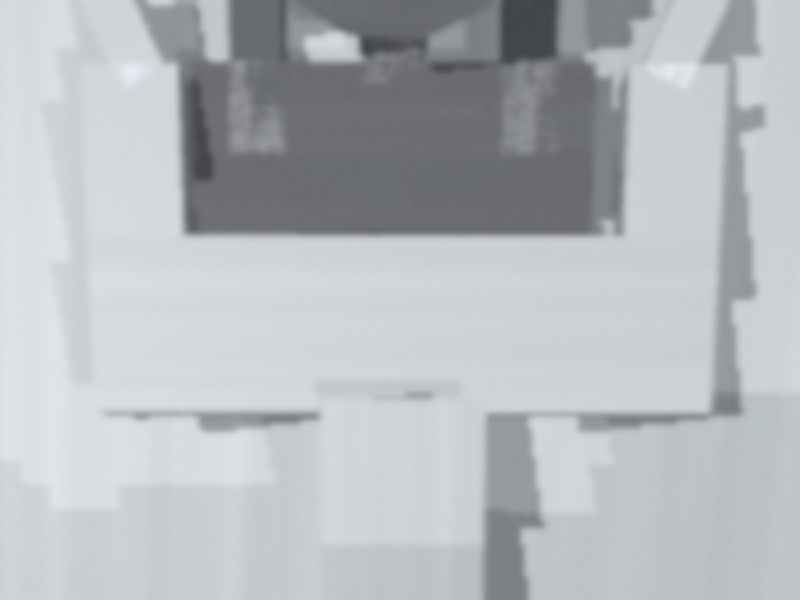

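```bash
python3 -m jog '2.5 -0.4 0.8 0.001 -0.003 0 5'; python3 s.py;  python3 -m jog '3.5 -0.5 1.1 0.001 -0.006 0 5'; python3 s.py
```

```text
time_s: 15.77
ee_pos: [0.5492, -0.1099, 0.0639]
tcp_rot: [0.46, 0.538, 0.46, -0.537]
ft_force: [-15.1, 2.9, 0.5]
width: 0.0195
=> [ 0.5492 -0.1099  0.0639] [ 5.e-04  6.e-04 -1.e+00] -8.9 [-15.11   2.91   0.49] [0.514 3.371 0.039]
time_s: 15.85
ee_pos: [0.5494, -0.1099, 0.0637]
tcp_rot: [0.459, 0.538, 0.461, -0.537]
ft_force: [-18.8, 2.4, 2.3]
width: 0.0197
=> [ 0.5494 -0.1099  0.0637] [-0.001   0.0032 -1.    ] -8.91 [-18.75   2.41   2.26] [0.586 3.985 0.095]
```

```bash
python3 -m jog '3.7 -0.55 1.3 -0.003 -0.006 0 5'; python3 s.py;  python3 -m jog '3.7 -0.55 1.3 -0.003 -0.006 0 5'; python3 s.py
```

```text
time_s: 15.93
ee_pos: [0.5493, -0.1101, 0.0635]
tcp_rot: [-0.458, -0.537, -0.461, 0.538]
ft_force: [-17.3, 3.9, 3.1]
width: 0.0191
=> [ 0.5493 -0.1101  0.0635] [-0.0032  0.0021 -1.    ] -8.94 [-17.31   3.91   3.07] [0.717 3.549 0.155]
time_s: 16.02
ee_pos: [0.5494, -0.1101, 0.0633]
tcp_rot: [-0.458, -0.536, -0.461, 0.539]
ft_force: [-15.3, 3.5, 1.5]
width: 0.0194
=> [ 0.5494 -0.1101  0.0633] [-5.3e-03  8.0e-04 -1.0e+00] -8.94 [-15.32   3.55   1.54] [0.703 3.361 0.086]
```

```bash
python3 -m jog '4.6 -0.6 1.6 -0.001 -0.008 0 5'; python3 s.py;  python3 -m jog '5 -0.7 1.8 -0.001 -0.008 0 5'; python3 s.py
```

```text
time_s: 16.1
ee_pos: [0.5495, -0.11, 0.0632]
tcp_rot: [-0.457, -0.536, -0.462, 0.539]
ft_force: [-20.9, 5.1, 3.2]
width: 0.0192
=> [ 0.5495 -0.11    0.0632] [-0.0072  0.0018 -1.    ] -8.96 [-20.94   5.12   3.2 ] [0.741 4.432 0.069]
time_s: 16.18
ee_pos: [0.5496, -0.11, 0.0631]
tcp_rot: [-0.456, -0.536, -0.462, 0.54]
ft_force: [-22.2, 3.6, 3.7]
width: 0.0196
=> [ 0.5496 -0.11    0.0631] [-0.01    0.0031 -0.9999] -8.97 [-22.17   3.62   3.69] [0.788 4.587 0.054]
```

```bash
python3 -m jog '0 0.5 0.5 -0.003 -0.008 0 5; -3 1.2 1 0 -0.002 0 5'; python3 s.py; python3 look.py w18
```

```text
time_s: 16.35
ee_pos: [0.5456, -0.1085, 0.0638]
tcp_rot: [-0.459, -0.537, -0.46, 0.538]
ft_force: [-0.3, 0.4, -2.0]
width: 0.0197
=> [ 0.5456 -0.1085  0.0638] [-2.2e-03  2.0e-04 -1.0e+00] -9.0 [-0.31  0.4  -2.04] [-0.062  0.137 -0.017]
[ 0.5456 -0.1085  0.0638] [-2.2e-03  2.0e-04 -1.0e+00] -9.0 [-0.31  0.4  -2.04] [-0.062  0.137 -0.017]
```

View pics/w18c.png

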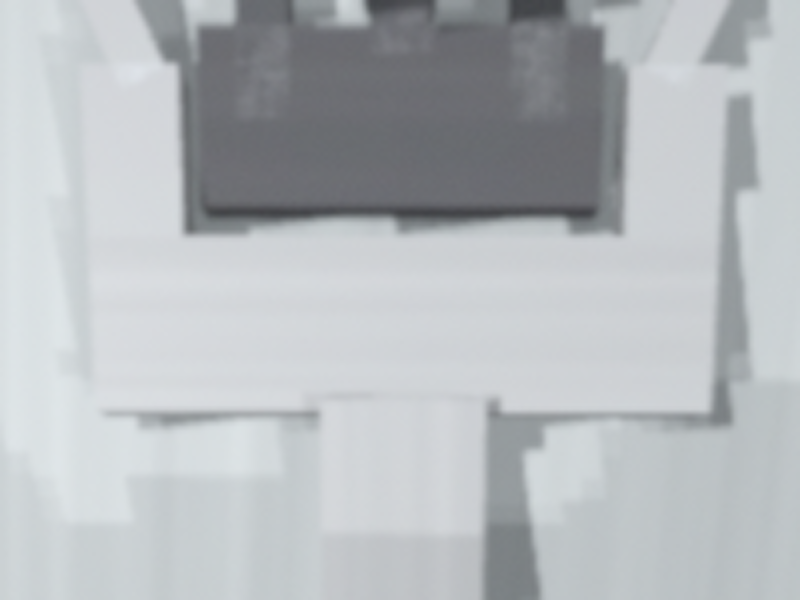

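```bash
python3 -m jog '-6 1 0 0 -0.002 0 5; -10 1.6 0 0 0 0 5; -12 1.9 1 0 0 0 5; -15 2.4 3 0 0 0 5; -10 2 20 0 0 0 5; 0 0 25 0 0 0 5; 0 0 25 0 0 0 5; 0 0 10 0 0 0 5'; python3 s.py
python3 - <<'E'
from h import *
im,d=viewer.grab_frame("wrist"); cv2.imwrite("pics/wrist19.png",im[:,:,::-1]); im,d=viewer.grab_frame("side"); crop("side",im,350,245,450,325,8,"side19.png")
E
```

```text
time_s: 17.07
ee_pos: [0.4887, -0.0993, 0.1505]
tcp_rot: [0.46, 0.539, 0.458, -0.537]
ft_force: [0.5, -0.4, -2.0]
width: 0.0195
=> [ 0.4887 -0.0993  0.1505] [ 4.6e-03 -3.0e-04 -1.0e+00] -9.01 [ 0.48 -0.37 -2.05] [-0.016  0.113 -0.013]
```

View pics/side19.png

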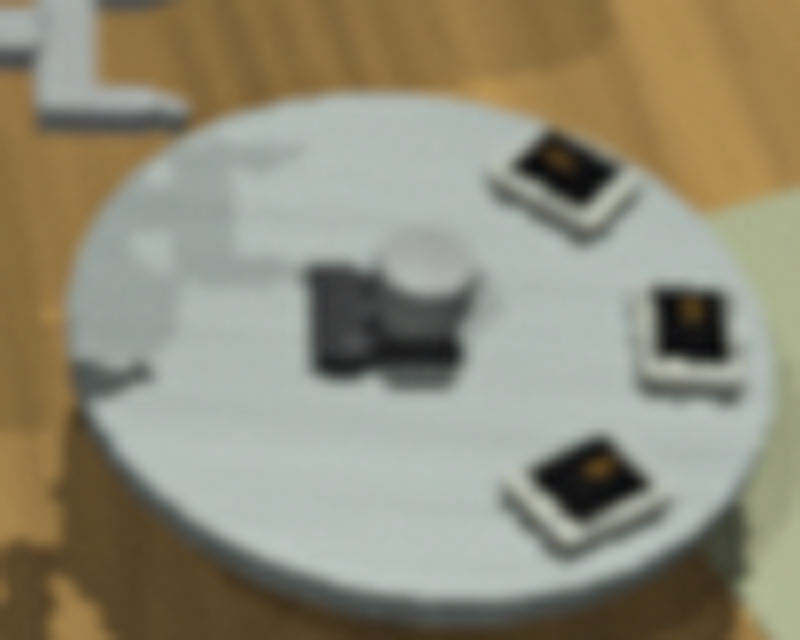

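View pics/wrist19.png

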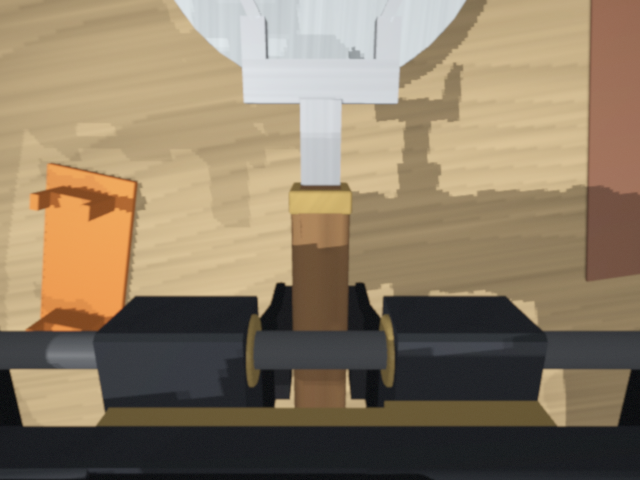

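```bash
python3 -m jog '-2 38 0 0 -0.002 0 5; -2 38 0 0 0 0 5; -2 38 0 0 0 0 5; -2 38 0 0 0 0 5; -2 38 0 0 0 0 5; -2 38 -5 0 0 0 5; -2 38 -5 0 0 0 5; -1 30 -5 0 0 0 5'; python3 -m jog '0 0 0 0 0 0 5; 0 0 0 0 0 0 5'; python3 s.py
```

```text
time_s: 17.83
ee_pos: [0.4691, 0.2011, 0.1248]
tcp_rot: [0.457, 0.542, 0.454, -0.54]
ft_force: [0.6, 0.3, 0.4]
width: 0.0195
time_s: 18.0
ee_pos: [0.4658, 0.2087, 0.12]
tcp_rot: [-0.459, -0.538, -0.458, 0.539]
ft_force: [-0.5, -0.3, -2.4]
width: 0.0196
=> [0.4658 0.2087 0.12  ] [ 4.0e-04 -2.5e-03 -1.0e+00] -9.2 [-0.48 -0.34 -2.41] [-0.053  0.149 -0.02 ]
```

```bash
python3 -m jog '4 7 0 0.002 0 0 5; 4.2 7 0 0 0 0 5; 0 0 0 0 0 0 5; 0 0 0 0 0 0 5'; python3 look.py w20
```

```text
time_s: 18.33
ee_pos: [0.4744, 0.2213, 0.117]
tcp_rot: [-0.458, -0.538, -0.458, 0.54]
ft_force: [-0.2, -0.7, -1.9]
width: 0.0196
[0.4744 0.2213 0.117 ] [-0.0027 -0.0026 -1.    ] -9.34 [-0.21 -0.65 -1.91] [-0.104  0.126  0.032]
```

View pics/w20.png

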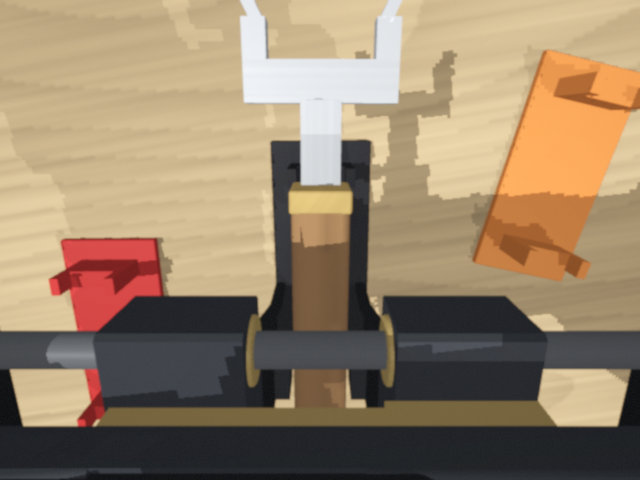

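```bash
python3 -m jog '0 0 -12 0.002 -0.002 0.003 5; 0 0 -12 0 0 0 5; 0 0 -12 0 0 0 5; 0 0 -10 0 0 0 5; 0 0 -4 0 0 0 5; 0 0 0 0 0 0 5'; python3 s.py
```

```text
time_s: 18.88
ee_pos: [0.476, 0.2179, 0.0649]
tcp_rot: [0.457, 0.54, 0.457, -0.539]
ft_force: [0.6, 1.0, -1.1]
width: 0.0193
=> [0.476  0.2179 0.0649] [ 1.7e-03  4.0e-04 -1.0e+00] -9.51 [ 0.64  0.95 -1.12] [-0.089  0.212 -0.001]
```

Target is (0.4744, 0.2229), yaw -9.16.

```bash
python3 -m jog '-1.5 5 0 0 0.001 0.006 5; 0 0 0 0 0 0 5; 0 0 0 0 0 0 5'; python3 s.py
```

```text
time_s: 19.13
ee_pos: [0.4747, 0.2232, 0.0654]
tcp_rot: [0.459, 0.539, 0.458, -0.538]
ft_force: [-0.5, -0.5, -1.6]
width: 0.0195
=> [0.4747 0.2232 0.0654] [ 7.e-04  3.e-04 -1.e+00] -9.17 [-0.52 -0.53 -1.63] [-0.036  0.164 -0.039]
```

```bash
python3 -m jog '-0.3 -0.3 -6 0 0 0 5; 0 0 -5 0 0 0 5; 0 0 0 0 0 0 5'; python3 s.py
```

```text
time_s: 19.38
ee_pos: [0.4754, 0.224, 0.0551]
tcp_rot: [0.459, 0.54, 0.458, -0.537]
ft_force: [-0.1, -0.4, -0.2]
width: 0.0196
=> [0.4754 0.224  0.0551] [ 0.0035  0.0025 -1.    ] -9.13 [-0.09 -0.38 -0.18] [-0.089  0.275 -0.01 ]
```

```bash
python3 -m jog '-1 -1.1 0 -0.002 0.003 0 5; 0 0 -4 0 0 0 5; 0 0 -3 0 0 0 5; 0 0 0 0 0 0 5'; python3 s.py
```

```text
time_s: 19.72
ee_pos: [0.4741, 0.2226, 0.0472]
tcp_rot: [-0.459, -0.538, -0.459, 0.538]
ft_force: [-0.9, -0.6, -2.1]
width: 0.0194
=> [0.4741 0.2226 0.0472] [-1.e-04  1.e-04 -1.e+00] -9.13 [-0.93 -0.59 -2.11] [-0.045  0.155  0.02 ]
```

```bash
python3 -m jog '0 0 -2.5 0 0 0 5; 0 0 -1 0 0 0 5; 0 0 0 0 0 0 5'; python3 s.py
```

```text
time_s: 19.97
ee_pos: [0.474, 0.2225, 0.0432]
tcp_rot: [-0.458, -0.538, -0.459, 0.538]
ft_force: [-2.5, -0.3, 4.0]
width: 0.0195
=> [0.474  0.2225 0.0432] [-6.e-04 -2.e-04 -1.e+00] -9.14 [-2.53 -0.32  4.  ] [-0.244  0.47   0.01 ]
```

```bash
python3 -m jog '0 0 0.3 0 0 0 25; 0 0 0 0 0 0 40; 0 0 0 0 0 0 60; 0 0 0 0 0 0 60; 0 0 0 0 0 0 60; 0 0 0 0 0 0 60'; python3 s.py; python3 look.py w21
```

```text
time_s: 20.47
ee_pos: [0.4748, 0.2229, 0.0442]
tcp_rot: [0.459, 0.539, 0.459, -0.538]
ft_force: [-0.6, 0.4, 0.6]
width: 0.0501
=> [0.4748 0.2229 0.0442] [ 1.2e-03  8.0e-04 -1.0e+00] -9.14 [-0.6   0.42  0.58] [ 0.004  0.2   -0.013]
[0.4748 0.2229 0.0442] [ 1.2e-03  8.0e-04 -1.0e+00] -9.14 [-0.6   0.42  0.58] [ 0.004  0.2   -0.013]
```

View pics/w21.png

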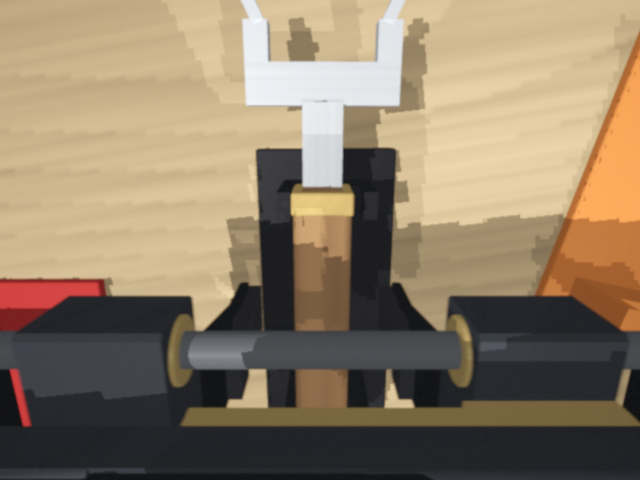

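Released: the fork lies centred in the black cradle. I'll rise straight up and check.

```bash
python3 -m jog '0 0 0 0 0 0 70; 0 0 10 0 0 0 70; 0 0 15 0 0 0 70; 0 0 25 0 0 0 70; 0 0 30 0 0 0 70; 0 0 30 0 0 0 70; 0 0 0 0 0 0 70'; python3 look.py w22
python3 - <<'E'
from h import *
z=np.load("w22.npz"); d=z["d"]; st=dict(ee_pos=z["p"],tcp_rot=z["q"]); v,u=np.mgrid[0:480,0:640]; P=unproj("wrist",u,v,d,st)
m=(P[...,2]>.043)&(P[...,2]<.058)&(d>0)&(P[...,0]<.54)&(P[...,0]>.4)&(abs(P[...,1]-.222)<.03); p=P[m]
print(np.median(p[:,2]),cv2.minAreaRect(p[:,:2].astype(np.float32)))
im,d=viewer.grab_frame("side"); cv2.imwrite("pics/side22.png",im[:,:,::-1])
E
```

```text
time_s: 21.1
ee_pos: [0.4731, 0.2211, 0.1605]
tcp_rot: [-0.458, -0.538, -0.458, 0.539]
ft_force: [0.4, -0.4, 0.3]
width: 0.0699
[0.4731 0.2211 0.1605] [-0.0017 -0.0022 -1.    ] -9.2 [ 0.38 -0.42  0.34] [0.03  0.059 0.007]
0.04963700418262662 ((0.47343191504478455, 0.22398445010185242), (0.020579678937792778, 0.11180095374584198), 80.72509002685547)
```

View pics/w22.png

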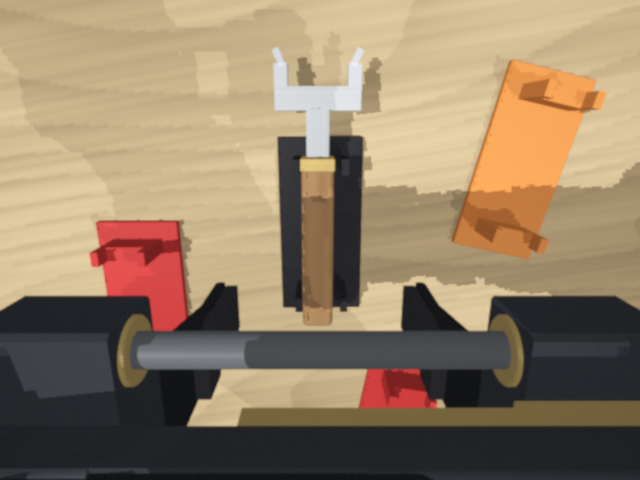

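View pics/side22.png

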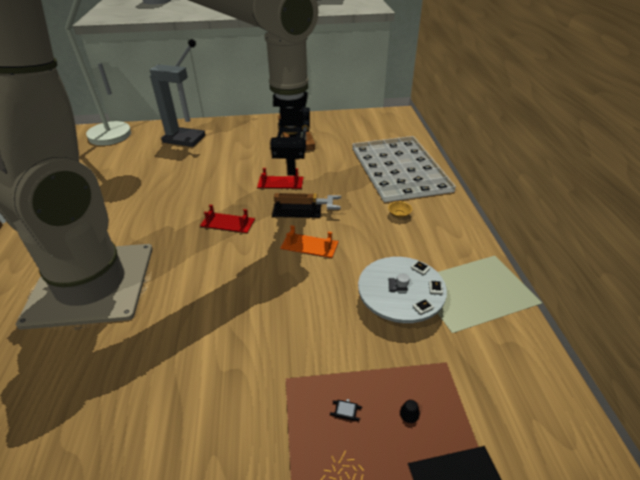

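```bash
python3 -m jog '0 0 0 0 0 0 70; 0 0 0 0 0 0 70'; python3 -c "
from station import r
print(r.sign_off())"
```

```text
time_s: 21.37
ee_pos: [0.4707, 0.2201, 0.1553]
tcp_rot: [-0.458, -0.535, -0.459, 0.542]
ft_force: [-0.6, 0.2, 0.2]
width: 0.0697
the job is handed in; nothing more can be done
None
```

The job is done and handed in at about 21 s of the 58 s allowed. The fork pushed the clip onto the groove until it snapped in, pressed it home, and now lies back in the black cradle, released.

- **Snap-in:** the push peaked at about 13 N, dropped to almost nothing as the clip jumped home, then met a rigid stop.
- **Pressing home:** readings between moves rose from 15 to 22 N horizontally. They stayed under 30 N, and the fingers never touched the clip. The force dipped to 15 N partway through, so I pressed harder to get back above 20 N. The fork also rubbed the platter lightly under load.
- **Clip:** after I backed off, the side and wrist pictures show it around the spindle. Its computed seat position is about 1 mm from the spindle axis I measured, which is within the camera calibration error.
- **Fork:** the handle was measured at (0.473, 0.224) against (0.473, 0.222) at the start, at the same height and angle.
- **Rest of the bench:** the other things look unmoved in the last side picture. The gripper ended open, about 0.1 m above the fork, touching nothing.

I did not take a fresh close-up of the clip after laying the fork down. The last side picture shows it on the spindle, but at low resolution.

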